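# Clamp the paint pots in the shaker cradle

## Robot

A 6-joint arm with a two-finger parallel gripper is mounted at the origin on the work surface; the furniture and walls round the work are solid. World frame = base frame: x ahead of the robot, y to its left, z up, the work surface at z = 0. Lengths are in m, angles in rad, forces in N, time in s.
With the tool pointing down it reaches from about 0.3 to 0.825 m from the base axis. Payload 5.4 kg.
Tool frame: the origin (TCP) lies midway between the tips of the shut fingers; the grasp point (between the pads) lies 19 mm behind it; z points along the fingers, y is the direction in which the jaws open and shut (so a half turn about z gives the same grasp; the last joint's range is limited). The gripper opens to 92 mm and grips with 3 to 60 N. Pads are 20 mm wide; open, the fingers measure 128 mm over their backs; the gripper's body (75 mm by 189 mm) begins 69 mm behind the grasp point.
Start: joints at [-1.401, 0.158, 1.597, -0, 1.386, -0.21], TCP at [0.213, -0.534, 0.215] pointing down, gripper open.
Joint ranges: [-2.91, 2.91], [-0.94, 2.29], [0.18, 2.7], [-1.29, 4.43], [0.17, 2.64], [-3, 3]. Speed limits (rad/s): [2.57, 2.57, 3.14, 3.14, 3.14, 3.14].

## Interface

Orientations are given as a unit quaternion [x, y, z, w].
In Python, from workcell import arm gives the robot as it stands.
- The arm moves only by the tool move_arm, never from a script. Its argument "rows" is text: rows parted by semicolons, each of 7 numbers parted by spaces: the shift along the world's x, y, z in m, then the turn, a rotation vector about the world's x, y, z in degrees, then the opening, from 0 (shut) to 1 (fully open). A call has 1 to 8 rows; each row shifts and turns the pose as measured when the row begins; what a row does not reach is not made up. A row lasts 1/10 s, in which the tool goes at most 50 mm and 8.59 degrees, less where a joint would pass 70% of its speed; a pose out of reach is approached as far as the arm can. A call is refused whole if a number of a shift passes 0.05 or a number of a turn 8.59, either way. A call with a gripper value outside its range is refused whole. The fingers move at their own pace and stop on an object; the grip force is fixed at half the most. Time passes only in rows, so rows that do not move let the fingers close. It gives the time, the measured TCP pose, the force and the opening at its end, in the units of the state.
- arm.sense(): the state, without advancing time (a new reading comes with each control period).
- arm.read_camera(name): name is "scene" or "top"; returns the picture (384x512x3 uint8, red, green, blue); there is no depth.
- arm.get_calibration(name): a dict with "mtx" (3x3 intrinsics, pixels), "rvec" (rotation vector, rad) and "tvec" (3), from world to camera coordinates, as OpenCV has them. Camera axes: x right, y down, z forward; pixel columns grow to the right and rows downward; lengths in m; the calibration is good to about 2 mm. A picture is of the moment at which its call begins. get_calibration takes no time and is no camera call.
- arm.hand_in(): hands the job in, once; it reports no verdict.
The state is a dict: "time": time; "qpos": joint angles; "dq": joint speeds; "joint_efforts": joint torques, N m; "position": TCP position; "tcp_rot": TCP orientation; "contact_force": force on the tool from outside, world axes, zero at the start; "moment": the same for the moment, N m; "gripper_width": finger opening in m.
Only numpy, scipy, OpenCV 4.12 (cv2) and the standard library are available. Lean on these libraries where they do the work, as an engineer would, in place of code of your own. Each camera call takes 0.05 s, during which the arm holds its last target.

## Task

Load the paint shaker: loosen the clamp knob on the carriage, stand every loose paint pot upright in the row between the two rails, then push the spokes of the capstan round clockwise, one after another, until the carriage has closed up the row and its sprung pad is pressed in more than halfway. Then turn the clamp knob fully tight again, and leave the jar, the tape and the sanding block where they are.

Things in the scene. Friction and masses are not known exactly. Their poses are not given: they have to be found in the camera images.
- cradle: fixed clamping cradle of a paint shaker: grey base plate 110 x 500 x 12 mm. Origin on the table on the row's centre line; y runs along the row from the fixed stop (y = -190 mm) to the capstan (y = +225 mm), x across the row, z up. Two low aluminium rails along y, 64 mm apart inside and 80 mm outside, tops 32 mm above the table, fence the row; the floor between them is 14 mm above the table
- stop_face (a point): foot of the middle of the fixed stop's inner face, on the floor of the row; axes as the cradle's. The stop plate is 78 mm wide, its top 66 mm above the table. The row reaches from here to the pad's face
- pad_face (a point): centre of the front of the carriage's sprung pad (58 mm wide, 44 mm tall, its lower edge 16 mm, its top 60 mm above the table), which looks to the stop; axes as the cradle's
- carriage (a joint): travel of the carriage (m): 0 = fully back (pad face 250 mm from the stop), 0.16 = nearest the stop. It is geared to the capstan, 25 mm a radian, and stays where it is left
- pad (a joint): how far the sprung pad is pressed into the carriage (m): 0 = out, 0.012 = fully in; about 2 N to start and 0.9 N a mm. Merely sliding the pots along presses it less than 5 mm
- capstan (a joint): angle of the capstan (rad), growing clockwise seen from above, which winds the carriage toward the stop (carriage = 0.025 x this, in m). It takes a push of about 5 to 14 N near a spoke's end while the clamp is free and stays where it is left
- capstan_hub (a point): on the capstan's upright axis, level with its four spokes, 84 mm above the table. Steel hub 42 mm across, top at 104 mm; four level round spokes 12 mm thick at right angles, ending in black balls 21 mm across, centres 72 mm from the axis. Below the spokes, more than 25 mm from the axis, it is free down to 50 mm above the table
- spoke_end (a point): centre of the ball on one of the four spokes, 72 mm from the axis; turns with the capstan
- clamp (a joint): angle of the clamp knob on the carriage (rad): 0 = free (as far anticlockwise as it goes), 1.5 = clamped tight (as far clockwise, seen from above, as it goes). While it is clamped a brake grips the carriage, and the capstan drags hard (20 to 40 N at a spoke); turning it takes about 0.2 N m and it stays where it is left
- clamp_grip (a point): on the clamp knob's upright axis, at the height to grip its straight bar; the bar (44 mm long, 12 mm thick, 26 mm high, its top 94 mm above the table) lies along this point's x axis, on a flange 44 mm across. The knob sits on top of the carriage, 47 mm behind the pad's face (toward the capstan) when the pad is out, and travels with the carriage
- pot_a_mid (a point): centre, half-way up, of a closed round paint pot 56 mm across its lid, body about 52 mm, 55 mm tall, 0.12 kg; z is its upright axis. May be absent
- pot_a: the same pot; origin at the centre of its underside
- pot_b_mid (a point): centre, half-way up, of a closed round paint pot 56 mm across its lid, body about 52 mm, 55 mm tall, 0.12 kg; z is its upright axis. May be absent
- pot_b: the same pot; origin at the centre of its underside
- pot_c_mid (a point): centre, half-way up, of a closed round paint pot 56 mm across its lid, body about 52 mm, 61 mm tall, 0.12 kg; z is its upright axis. May be absent
- pot_c: the same pot; origin at the centre of its underside
- pot_d_mid (a point): centre, half-way up, of a closed round paint pot 52 mm across its lid, body about 48 mm, 55 mm tall, 0.12 kg; z is its upright axis. May be absent
- pot_d: the same pot; origin at the centre of its underside
- jar: bystander: glass jar, 66 mm across, 112 mm tall; origin under its centre
- tape: bystander: roll of masking tape lying flat, 103 mm across, 25 mm high; origin under its centre
- block: bystander: cork sanding block 44 x 70 x 26 mm; origin under its centre
Mind the look-alikes: they are no part of the job. What is shaped like the pot_d but white is not meant. Leave any brown or green look-alike of the pot_c alone.

How it is judged:
On the way, in this order (a step that is already met when the one before it is completed fails the run):
1. the clamp is loose and every pot stands upright in the row, let go (value of joint clamp below 0.35 rad and x of pot_a_mid in the frame of cradle between -0.01 and 0.01 m and y of each of pot_a_mid, pot_b_mid, pot_c_mid, pot_d_mid in the frame of stop_face above 0.02 m and y of each of pot_a_mid, pot_b_mid, pot_c_mid, pot_d_mid in the frame of pad_face below -0.018 m and z of each of pot_a_mid, pot_b_mid, pot_c_mid, pot_d_mid in the frame of cradle below 0.053 m and angle between each of pot_a_mid, pot_b_mid, pot_c_mid, pot_d_mid's own z axis and vertical below 0.15 rad and x of pot_b_mid in the frame of cradle between -0.01 and 0.01 m and x of pot_c_mid in the frame of cradle between -0.01 and 0.01 m and x of pot_d_mid in the frame of cradle between -0.01 and 0.01 m and contact force between the fingers and pot_a below 0.1 N and contact force between the fingers and pot_b below 0.1 N and contact force between the fingers and pot_c below 0.1 N and contact force between the fingers and pot_d below 0.1 N), for 0.2 s.
2. the capstan has closed up the row: every pot in it and the sprung pad pressed in by half (value of joint pad above 0.0055 m and x of pot_a_mid in the frame of cradle between -0.01 and 0.01 m and y of each of pot_a_mid, pot_b_mid, pot_c_mid, pot_d_mid in the frame of stop_face above 0.02 m and y of each of pot_a_mid, pot_b_mid, pot_c_mid, pot_d_mid in the frame of pad_face below -0.018 m and z of each of pot_a_mid, pot_b_mid, pot_c_mid, pot_d_mid in the frame of cradle below 0.053 m and angle between each of pot_a_mid, pot_b_mid, pot_c_mid, pot_d_mid's own z axis and vertical below 0.15 rad and x of pot_b_mid in the frame of cradle between -0.01 and 0.01 m and x of pot_c_mid in the frame of cradle between -0.01 and 0.01 m and x of pot_d_mid in the frame of cradle between -0.01 and 0.01 m), for 0.2 s.
At the end, for the whole second after the job is handed in: Every pot present stands upright (within 0.15 rad) in the row on its floor, between stop and pad and within 10 mm of the centre line, at rest; the sprung pad is pressed in at least 5.2 mm of its 12 mm; the clamp knob is turned tight (over 1.2 rad); nothing moves (value of joint pad above 0.0052 m and value of joint clamp above 1.2 rad and x of pot_a_mid in the frame of cradle between -0.01 and 0.01 m and y of each of pot_a_mid, pot_b_mid, pot_c_mid, pot_d_mid in the frame of stop_face above 0.02 m and y of each of pot_a_mid, pot_b_mid, pot_c_mid, pot_d_mid in the frame of pad_face below -0.018 m and z of each of pot_a_mid, pot_b_mid, pot_c_mid, pot_d_mid in the frame of cradle below 0.053 m and angle between each of pot_a_mid, pot_b_mid, pot_c_mid, pot_d_mid's own z axis and vertical below 0.15 rad and x of pot_b_mid in the frame of cradle between -0.01 and 0.01 m and x of pot_c_mid in the frame of cradle between -0.01 and 0.01 m and x of pot_d_mid in the frame of cradle between -0.01 and 0.01 m and linear speed of each of pot_a, pot_b, pot_c, pot_d below 0.01 m/s and velocity of joint carriage below 0.003 m/s); the robot touches nothing.
It fails at once if the jar is pushed away (more than 4 cm) or tipped (distance of jar from where it was at the start of the episode above 0.04 m or angle between jar's own z axis and vertical above 0.4 rad).
It fails at once if the roll of tape is pushed away (more than 4 cm) or tipped (distance of tape from where it was at the start of the episode above 0.04 m or angle between tape's own z axis and vertical above 0.4 rad).
It fails at once if the sanding block is pushed away (more than 4 cm) or tipped (distance of block from where it was at the start of the episode above 0.04 m or angle between block's own z axis and vertical above 0.4 rad).
Of pot_a, pot_b, pot_c, pot_d only 2 to 4 are there at a start; the rules pass over those that are not, and their reading is None.
At some moment in a run one of pot_a, pot_b, pot_c, pot_d may be knocked a few centimetres aside while the robot is not near it.
It also fails if it takes over 200 s, if anything falls off the work surface, if the arm or the gripper's body presses on something with over 40 N, if the wrist force passes 120 N, or if a joint passes its speed limit or range.

## Working session

There is one attempt and no reset: what is moved stays moved. The work goes in short steps, Python scripts to look and compute and a tool call to move; the robot and the scene stay as the last step left them, time stands still between calls to the robot, and variables do not carry over. Pictures are saved under pics/ and viewed, and the job is handed in when it is done.

Besides the shell and the picture viewer there is one more tool, called after "Request:" by a JSON object that holds its "method" and its "body". move_arm: Moves the arm, as the interface text tells. Its arguments: {"type":"object","properties":{"rows":{"type":"string"}},"required":["rows"]}

```bash
mkdir -p pics; ls; cat > h.py <<'E'
import numpy as np, cv2
from workcell import arm
def snap(name,fn):
    im=arm.read_camera(name); cv2.imwrite('pics/'+fn+'_raw.png',im[:,:,::-1]); 
    cv2.imwrite('pics/'+fn+'.png',cv2.resize(im[:,:,::-1],(800,600),interpolation=cv2.INTER_CUBIC)); return im
def cal(n):
    c=arm.get_calibration(n); R=cv2.Rodrigues(np.array(c['rvec'],float))[0]; return np.array(c['mtx']),R,np.array(c['tvec']).ravel()
def ray(n,u,v,z):
    K,R,t=cal(n); d=R.T@np.linalg.inv(K)@np.array([u,v,1.]); o=-R.T@t
    return o+d*(z-o[2])/d[2]
def proj(n,p):
    K,R,t=cal(n); q=K@(R@np.array(p,float)+t); return q[:2]/q[2]
E
python3 - <<'E'
from h import *
for n in('scene','top'):
    snap(n,n+'0'); K,R,t=cal(n); print(n,K.round(1).tolist(),(-R.T@t).round(3),R[2].round(3))
s=arm.sense();print({k:np.round(v,3).tolist() for k,v in s.items()})
E
```

```text
pics
scene [[407.0, 0.0, 259.6], [0.0, 407.0, 199.9], [0.0, 0.0, 1.0]] [-0.31   0.935  0.608] [ 0.587 -0.704 -0.4  ]
top [[402.0, 0.0, 258.5], [0.0, 402.0, 190.7], [0.0, 0.0, 1.0]] [ 0.262 -0.016  1.512] [ 0.164 -0.005 -0.987]
{'time': 0.1, 'qpos': [-1.401, 0.159, 1.598, 0.0, 1.386, -0.21], 'dq': [-0.0, -0.001, -0.003, 0.0, -0.001, 0.001], 'joint_efforts': [0.002, -38.651, -32.296, 0.071, 0.034, -0.0], 'position': [0.213, -0.533, 0.214], 'tcp_rot': [0.982, 0.189, 0.0, -0.001], 'contact_force': [-0.365, 0.41, 0.029], 'moment': [0.031, 0.003, -0.022], 'gripper_width': 0.092}
```

View pics/scene0.png

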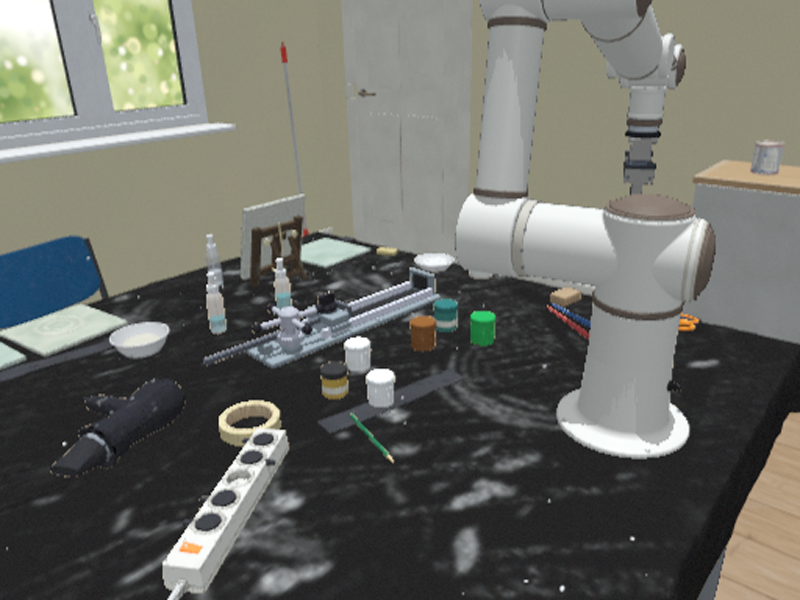

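View pics/top0.png

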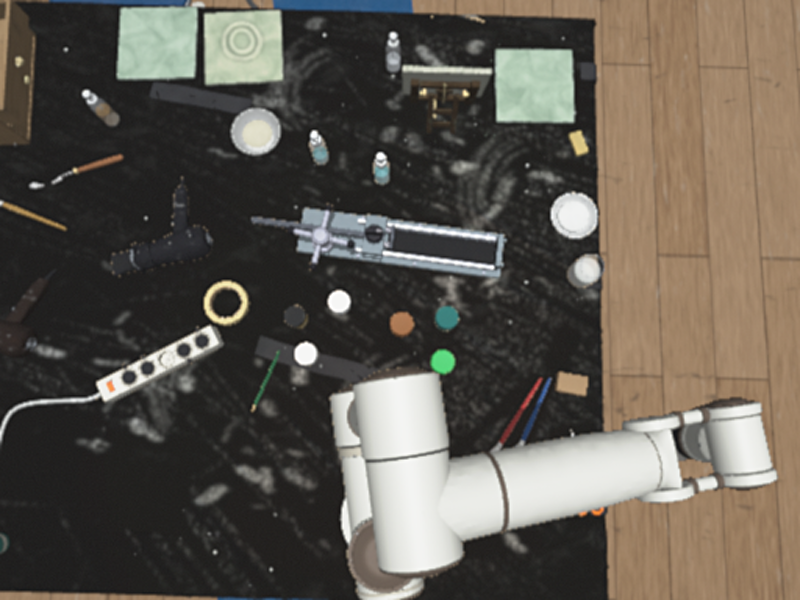

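```bash
python3 - <<'E'
import cv2
a=cv2.imread('pics/scene0_raw.png')[190:265,195:330]; cv2.imwrite('pics/c1.png',cv2.resize(a,(800,444),interpolation=cv2.INTER_CUBIC))
a=cv2.imread('pics/top0_raw.png')[125:245,155:330]; cv2.imwrite('pics/c2.png',cv2.resize(a,(800,548),interpolation=cv2.INTER_CUBIC))
E
```

```text
(no output)
```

View pics/c1.png

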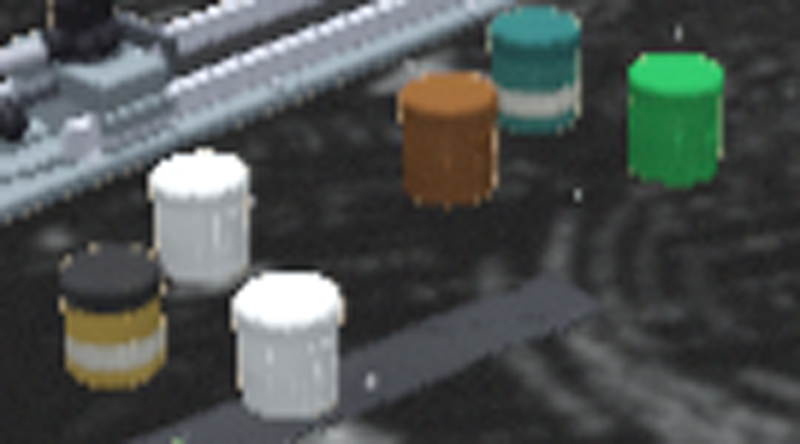

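View pics/c2.png

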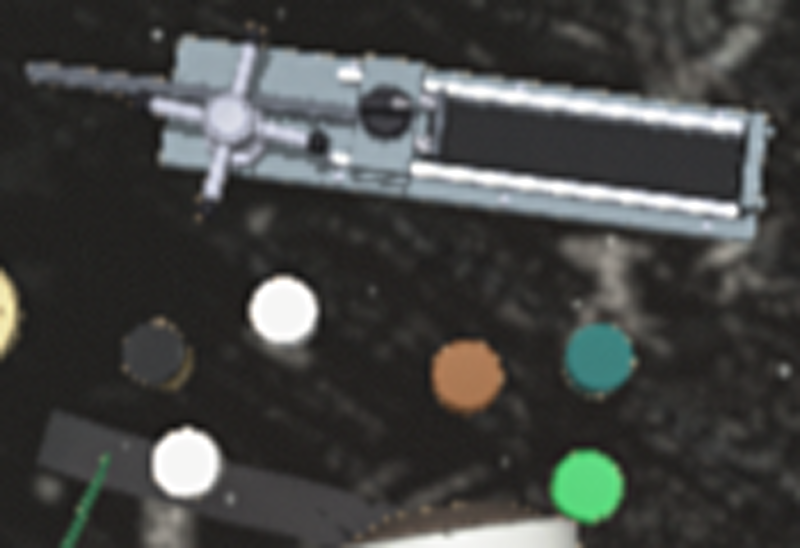

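```bash
python3 - <<'E'
from h import *
im=cv2.imread('pics/top0_raw.png')
hsv=cv2.cvtColor(im,cv2.COLOR_BGR2HSV)
m={'white':cv2.inRange(hsv,(0,0,200),(180,40,255)),'brown':cv2.inRange(hsv,(5,90,100),(18,255,255)),'teal':cv2.inRange(hsv,(82,90,80),(100,255,255)),'green':cv2.inRange(hsv,(55,90,100),(80,255,255))}
for k,v in m.items():
    cs,_=cv2.findContours(v,cv2.RETR_EXTERNAL,cv2.CHAIN_APPROX_NONE)
    for c in cs:
        a=cv2.contourArea(c)
        if a<80 or a>400: continue
        (u,w),r=cv2.minEnclosingCircle(c); M=cv2.moments(c);u=M['m10']/M['m00'];w=M['m01']/M['m00']
        A=(v[int(w)-15:int(w)+16,int(u)-15:int(u)+16]>0).sum()
        print(k,round(u,1),round(w,1),A,2*np.sqrt(A/np.pi), ray('top',u,w,.06).round(3))
# subpixel profile for lids
for (u,w) in [(190,202),(217,192),(196,226),(257,207),(286,203.5),(283,231.5)]:
    print(im[int(round(w)),int(u)-13:int(u)+14].max(1).tolist())
E
```

```text
white 251.9 379.5 187 15.430353037616328 [-0.148 -0.019  0.06 ]
white 482.8 306.4 446 23.829914749152643 [ 0.113 -0.823  0.06 ]
white 473.0 262.8 421 23.152404806704283 [ 0.264 -0.797  0.06 ]
white 220.9 268.3 293 19.314740138231286 [0.22  0.102 0.06 ]
white 195.3 225.8 154 14.002817212590296 [0.368 0.2   0.06 ]
white 216.5 192.6 150 13.81976597885342 [0.491 0.129 0.06 ]
white 375.5 172.2 170 14.712264360219255 [ 0.584 -0.455  0.06 ]
white 283.1 147.4 88 10.585134856802455 [ 0.669 -0.111  0.06 ]
white 164.8 86.8 344 20.928315827817965 [0.894 0.344 0.06 ]
white 80.2 37.6 365 21.557653718072718 [1.086 0.685 0.06 ]
brown 442.7 299.3 133 13.013103375051497 [ 0.134 -0.683  0.06 ]
brown 365.9 245.3 168 14.625465582862905 [ 0.315 -0.415  0.06 ]
brown 256.7 206.8 183 15.26443044094783 [ 0.443 -0.019  0.06 ]
brown 389.6 204.4 195 15.756957549709801 [ 0.466 -0.504  0.06 ]
brown 1.3 45.7 0 0.0 [1.042 0.986 0.06 ]
brown 314.9 4.6 0 0.0 [ 1.258 -0.228  0.06 ]
brown 293.3 3.8 0 0.0 [ 1.258 -0.142  0.06 ]
teal 285.6 202.9 166 14.538148590038452 [ 0.46  -0.124  0.06 ]
green 282.9 231.2 204 16.11647812414279 [ 0.357 -0.116  0.06 ]
[33, 34, 34, 31, 42, 62, 66, 64, 63, 62, 62, 62, 62, 62, 63, 62, 66, 73, 66, 73, 48, 31, 34, 33, 34, 35, 41]
[36, 36, 35, 32, 31, 124, 243, 254, 248, 246, 246, 246, 246, 246, 246, 246, 246, 247, 253, 248, 134, 42, 48, 51, 45, 38, 37]
[72, 71, 71, 67, 64, 169, 255, 250, 247, 246, 246, 246, 246, 246, 246, 246, 246, 249, 254, 204, 117, 71, 53, 47, 45, 43, 40]
[38, 37, 37, 35, 30, 89, 162, 177, 173, 173, 172, 172, 172, 172, 171, 171, 171, 173, 173, 173, 151, 82, 35, 41, 48, 47, 44]
[37, 37, 37, 37, 45, 75, 109, 128, 130, 130, 129, 129, 130, 129, 129, 129, 129, 130, 131, 134, 130, 77, 39, 41, 41, 42, 42]
[53, 60, 58, 49, 49, 108, 185, 217, 218, 216, 215, 216, 216, 216, 217, 216, 217, 217, 219, 219, 182, 96, 41, 40, 37, 37, 38]
```

```bash
python3 - <<'E'
from h import *
f=lambda u,v,z:ray('top',u/4.571+155,v/4.571+125,z).round(4)
P=[f(180,36,.012),f(160,165,.012),f(752,237,.012),f(768,113,.012)]
for p in P: print(p)
print('center',np.mean(P,0))
print('hub',f(230,118,.104)); print('knob',f(385,110,.094)); 
print('spokes', f(257,30,.084),f(318,142,.084),f(205,207,.084),f(152,100,.084))
a=cv2.imread('pics/top0_raw.png')[128:182,180:330]; cv2.imwrite('pics/c3.png',cv2.resize(a,(800,288),interpolation=cv2.INTER_CUBIC))
a=cv2.imread('pics/scene0_raw.png')[165:240,125:285]; cv2.imwrite('pics/c4.png',cv2.resize(a,(800,375),interpolation=cv2.INTER_CUBIC))
E
```

```text
[0.7301 0.2297 0.012 ]
[0.6177 0.2404 0.012 ]
[ 0.5707 -0.2553  0.012 ]
[ 0.6776 -0.2685  0.012 ]
center [ 0.649025 -0.013425  0.012   ]
hub [0.6355 0.1717 0.104 ]
knob [0.6483 0.0503 0.094 ]
spokes [0.7145 0.1562 0.084 ] [0.6231 0.1033 0.084 ] [0.5675 0.1906 0.084 ] [0.6538 0.2374 0.084 ]
```

View pics/c3.png

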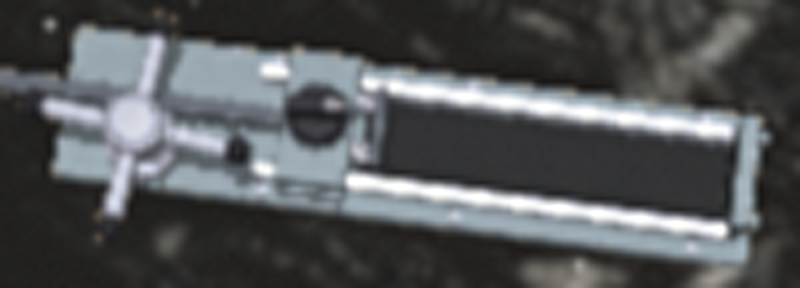

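View pics/c4.png

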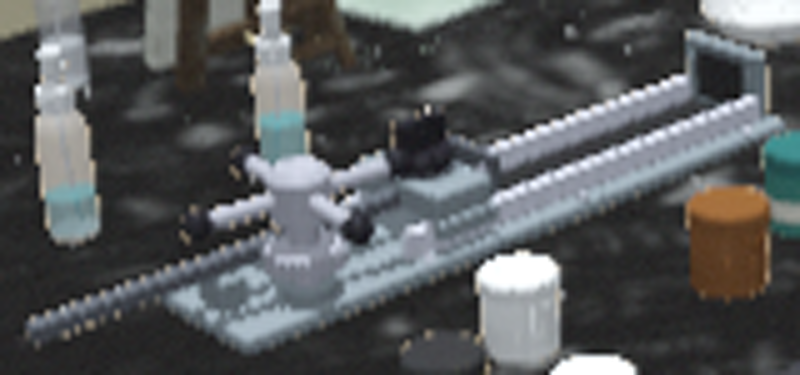

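```bash
python3 - <<'E'
from h import *
im=cv2.imread('pics/top0_raw.png'); g=im.min(2).astype(float)
# columns 250..316: subpixel intensity-profile
pts={0:[],1:[]}
for u in range(252,314,3):
    col=g[130:182,u]; 
    pk=[(col[i],i+130) for i in range(1,51) if col[i]>=col[i-1] and col[i]>col[i+1] and col[i]>170]
    pk=sorted(sorted(pk)[-2:],key=lambda a:a[1])
    if len(pk)<2: continue
    for k,(c,i) in enumerate(pk):
        w=g[i-3:i+4,u]; w=np.clip(w-130,0,None); pts[k].append(ray('top',u,(w*np.arange(i-3,i+4)).sum()/w.sum(),.032)[:2])
L=[]
for k in (0,1):
    P=np.array(pts[k]); p=np.polyfit(P[:,1],P[:,0],1); r=P[:,0]-np.polyval(p,P[:,1]); print(len(P),p,r.std()); L.append(p)
m=(L[0]+L[1])/2; print('mid',m,'sep',(L[0]-L[1])[1])
# profile along mid-line at z=.014 to find the stop foot & pad
for z in (.014,.06,.066):
  print(z)
  for y in np.arange(-.28,-.2,.005):
    u,v=proj('top',[np.polyval(m,y),y,z]); print(round(y,3),int(u),int(v),g[int(round(v)),int(round(u))],end=' | ')
print()
for y in np.arange(-.02,.06,.005):
    u,v=proj('top',[np.polyval(m,y),y,.06]); print(round(y,3),int(u),int(v),g[int(round(v)),int(round(u))],end=' | ')
E
```

```text
21 [0.10794561 0.68849376] 0.0005562059721707383
21 [0.1086924  0.61388714] 0.0003509197259751584
mid [0.108319   0.65119045] sep 0.0746066107929253
0.014
-0.28 326 164 32.0 | -0.275 324 163 33.0 | -0.27 323 163 27.0 | -0.265 322 163 28.0 | -0.26 320 163 84.0 | -0.255 319 163 151.0 | -0.25 318 163 154.0 | -0.245 316 162 84.0 | -0.24 315 162 36.0 | -0.235 314 162 52.0 | -0.23 313 162 50.0 | -0.225 311 162 52.0 | -0.22 310 161 49.0 | -0.215 309 161 51.0 | -0.21 307 161 52.0 | -0.205 306 161 51.0 | -0.2 305 161 51.0 | 0.06
-0.28 328 161 38.0 | -0.275 326 161 40.0 | -0.27 325 160 43.0 | -0.265 324 160 39.0 | -0.26 322 160 37.0 | -0.255 321 160 65.0 | -0.25 320 160 156.0 | -0.245 318 159 157.0 | -0.24 317 159 123.0 | -0.235 316 159 43.0 | -0.23 314 159 51.0 | -0.225 313 159 51.0 | -0.22 312 159 50.0 | -0.215 310 158 51.0 | -0.21 309 158 51.0 | -0.205 308 158 51.0 | -0.2 306 158 49.0 | 0.066
-0.28 328 160 35.0 | -0.275 327 160 40.0 | -0.27 325 160 39.0 | -0.265 324 160 39.0 | -0.26 323 160 38.0 | -0.255 321 159 65.0 | -0.25 320 159 156.0 | -0.245 319 159 157.0 | -0.24 317 159 109.0 | -0.235 316 159 47.0 | -0.23 315 159 51.0 | -0.225 313 158 50.0 | -0.22 312 158 50.0 | -0.215 311 158 52.0 | -0.21 309 158 51.0 | -0.205 308 158 52.0 | -0.2 306 157 49.0 | 
-0.02 258 151 51.0 | -0.015 257 151 50.0 | -0.01 255 151 52.0 | -0.005 254 151 49.0 | 0.0 253 151 45.0 | 0.005 251 150 63.0 | 0.01 250 150 104.0 | 0.015 249 150 68.0 | 0.02 247 150 93.0 | 0.025 246 150 100.0 | 0.03 245 150 77.0 | 0.035 243 149 42.0 | 0.04 242 149 40.0 | 0.045 241 149 42.0 | 0.05 239 149 32.0 | 0.055 238 149 33.0 |
```

```bash
python3 - <<'E'
from h import *
print(proj('top',[.6573,.0564,.094]),proj('scene',[.6573,.0564,.094]))
def enh(a): 
    a=cv2.resize(a,None,fx=20,fy=20,interpolation=cv2.INTER_CUBIC).astype(float); return np.clip(((a-20)/130).clip(0,1)**.6*255,0,255).astype('uint8')
u,v=map(int,proj('top',[.6573,.0564,.094])); A=enh(cv2.imread('pics/top0_raw.png')[v-12:v+13,u-14:u+18])
u,v=map(int,proj('scene',[.6573,.0564,.085])); B=enh(cv2.imread('pics/scene0_raw.png')[v-12:v+13,u-14:u+18])
cv2.imwrite('pics/k0.png',np.vstack([A,B])[:, :])
E
```

```text
[237.63083993 146.62405569] [206.53354246 187.41633197]
```

View pics/k0.png

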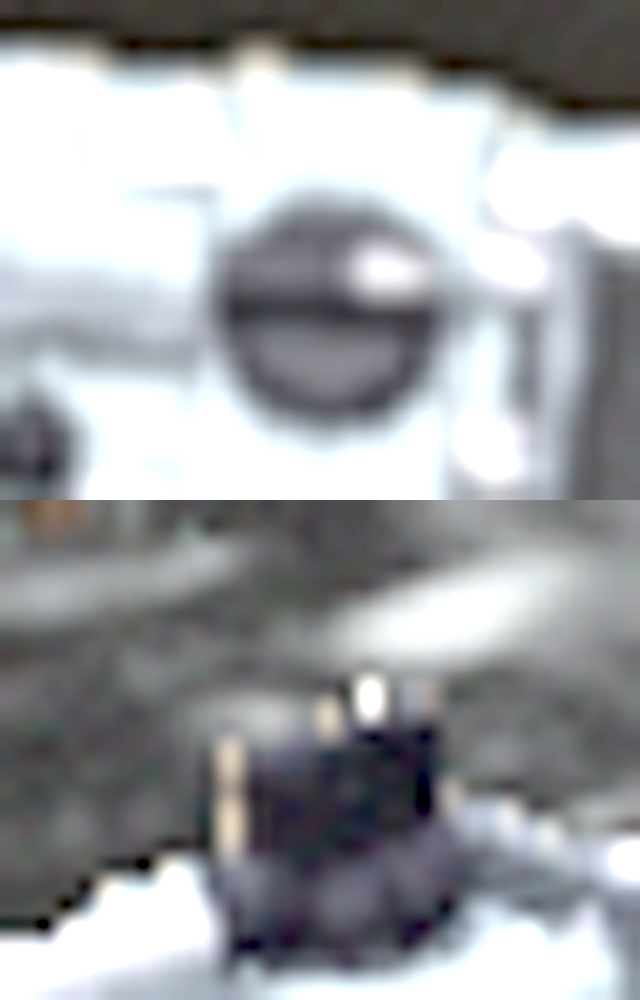

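```bash
python3 - <<'E'
from h import *
print(ray('top',239,149,.068))
A=lambda u,v,z: ray('top',223+u/20-.5,134+v/20-.5,z)
print('bar top', A(235,268,.094),A(430,272,.094)); print('front bottom edge ends',A(232,305,.08),A(435,318,.08))
E
```

```text
[0.6556243  0.05234637 0.068     ]
bar top [0.65589823 0.06865347 0.094     ] [0.65620239 0.03317923 0.094     ]
front bottom edge ends [0.65276467 0.06978421 0.08      ] [0.65141094 0.03246397 0.08      ]
```

Request:
{"method": "move_arm", "body": {"rows": "0.028 0.036 0 0 0 4.2 1;0.028 0.036 0 0 0 4.2 1;0.028 0.036 0 0 0 4.2 1;0.028 0.036 0 0 0 4.2 1;0.028 0.036 0 0 0 4.2 1;0.028 0.036 0 0 0 4.2 1;0.028 0.036 0 0 0 4.2 1;0.028 0.036 0 0 0 4.2 1"}}

```text
time: 0.9
position: [0.4384, -0.2362, 0.2099]
tcp_rot: [0.883, 0.47, -0.001, -0.003]
contact_force: [0.9, 0.1, 0.1]
gripper_width: 0.0918
```

Request:
{"method": "move_arm", "body": {"rows": "0.028 0.036 0 0 0 4.2 1;0.028 0.036 0 0 0 4.2 1;0.028 0.036 0 0 0 4.2 1;0.028 0.036 0 0 0 4.2 1;0.028 0.036 0 0 0 4.2 1;0.028 0.036 0 0 0 4.2 1;0.028 0.036 0 0 0 4.2 1;0.028 0.036 0 0 0 4.2 1"}}

```text
time: 1.7
position: [0.6676, 0.067, 0.2065]
tcp_rot: [0.7, 0.714, -0.004, -0.004]
contact_force: [1.3, 0.2, 0.7]
gripper_width: 0.0918
```

```bash
cat >> h.py <<'E'
def st():
    s=arm.sense(); q=s['tcp_rot']; from scipy.spatial.transform import Rotation as Ro
    M=Ro.from_quat(q).as_matrix(); y=M[:,1]
    print('t',round(s['time'],2),'p',np.round(s['position'],4),'jawyaw',round(float(np.degrees(np.arctan2(y[1],y[0]))),2),'z',M[:,2].round(3),'F',np.round(s['contact_force'],1),'M',np.round(s['moment'],2),'w',round(float(s['gripper_width']),4),'q',np.round(s['qpos'],2))
E
python3 - <<'E'
from h import *
st(); snap('scene','s1');snap('top','t1')
E
```

```text
t 1.7 p [0.6676 0.067  0.2065] jawyaw 1.14 z [-0.011 -0.    -1.   ] F [1.3 0.2 0.7] M [-0.02 -0.09  0.02] w 0.0918 q [-0.08  0.42  1.3  -0.    1.44 -0.1 ]
```

View pics/s1.png

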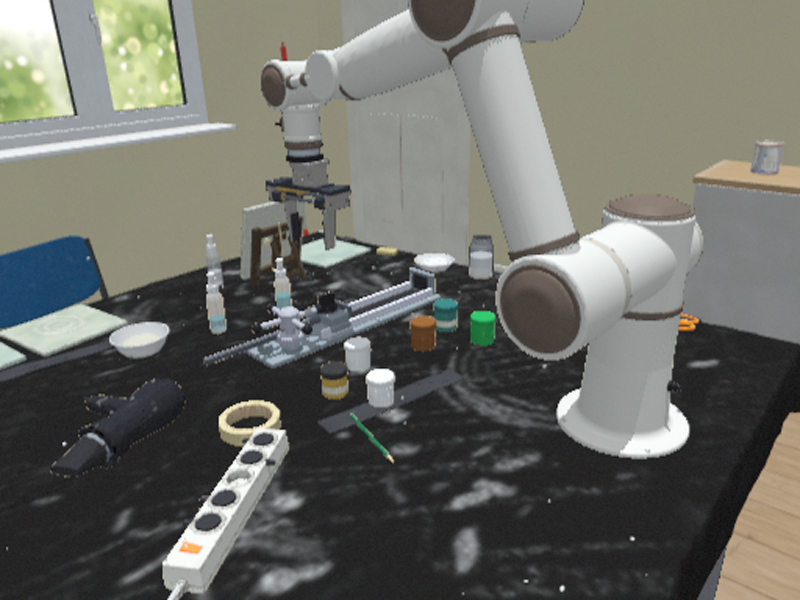

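View pics/t1.png

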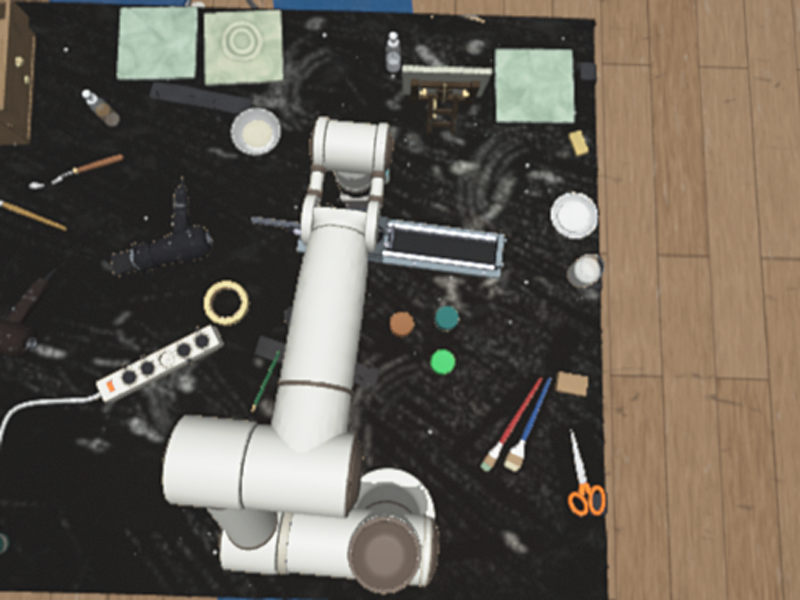

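Request:
{"method": "move_arm", "body": {"rows": "-0.011 -0.014 0 0 0.6 -2 0.6;0 0 -0.03 0 0 0 0.6;0 0 -0.03 0 0 0 0.6;0 0 -0.03 0 0 0 0.6;0 0 -0.02 0 0 0 0.6;0 0 0 0 0 0 0.6"}}

```text
time: 2.4
position: [0.6505, 0.0464, 0.0917]
tcp_rot: [0.717, 0.697, -0.01, -0.009]
contact_force: [-0.9, 0.2, -0.1]
gripper_width: 0.0551
```

```bash
python3 - <<'E'
from h import *
st(); im=snap('scene','s2')
u,v=map(int,proj('scene',[.656,.0525,.085])); cv2.imwrite('pics/k2.png',cv2.resize(im[v-30:v+25,u-40:u+40,::-1],(800,550),interpolation=cv2.INTER_CUBIC))
E
```

```text
t 2.4 p [0.6505 0.0464 0.0917] jawyaw -1.64 z [-0.027 -0.    -1.   ] F [-0.9  0.2 -0.1] M [-0.03 -0.04 -0.01] w 0.0551 q [-0.11  0.49  1.44 -0.    1.24 -0.08]
```

View pics/k2.png

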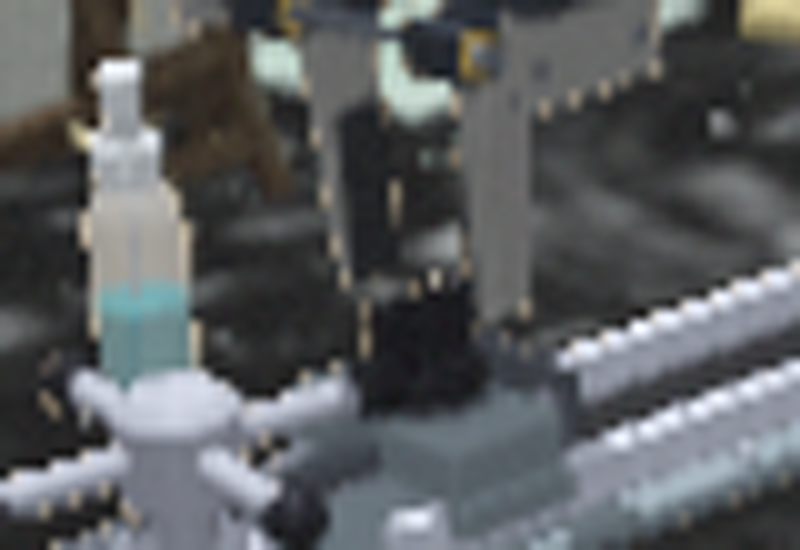

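Request:
{"method": "move_arm", "body": {"rows": "0.005 0.006 0 0 -1.5 0 0.6;0 0 0 0 0 0 0.6;0 0 -0.017 0 0 0 0.6;0 0 0 0 0 0 0.6"}}

```text
time: 2.85
position: [0.6591, 0.0504, 0.0812]
tcp_rot: [0.718, 0.696, 0.004, 0.005]
contact_force: [-0.9, 0.2, -0.8]
gripper_width: 0.0553
```

Request:
{"method": "move_arm", "body": {"rows": "-0.002 0.002 -0.007 0 -0.5 0 0.6;0 0 0 0 0 0 0.6"}}

```text
time: 3.05
position: [0.6572, 0.0527, 0.0738]
tcp_rot: [0.718, 0.696, 0.007, 0.008]
contact_force: [0.2, -0.2, 0.1]
gripper_width: 0.0553
```

```bash
python3 - <<'E'
from h import *
st()
E
```

```text
t 3.05 p [0.6572 0.0527 0.0738] jawyaw -1.83 z [ 0.022 -0.002 -1.   ] F [ 0.2 -0.2  0.1] M [ 0.01 -0.02 -0.01] w 0.0553 q [-0.1   0.49  1.48  0.    1.16 -0.07]
```

Good. Straighten and close.

Request:
{"method": "move_arm", "body": {"rows": "0 0 0 0 1.2 0 0.6;0 0 0 0 0 0 0;0 0 0 0 0 0 0;0 0 0 0 0 0 0;0 0 0 0 0 0 0;0 0 0 0 0 0 0"}}

```text
time: 3.65
position: [0.6568, 0.0529, 0.0742]
tcp_rot: [0.718, 0.696, -0.002, -0.0]
contact_force: [-11.6, 0.1, 7.7]
gripper_width: 0.0174
```

```bash
python3 - <<'E'
from h import *
st()
E
```

```text
t 3.65 p [0.6568 0.0529 0.0742] jawyaw -1.8 z [-0.003 -0.002 -1.   ] F [-11.6   0.1   7.7] M [0.05 2.1  0.07] w 0.0174 q [-0.1   0.5   1.45 -0.    1.19 -0.07]
```

Request:
{"method": "move_arm", "body": {"rows": "0 0 0.001 0 0 0 0;0 0 0 0 0 0 0;0 0 0 0 0 0 0"}}

```text
time: 3.95
position: [0.6542, 0.053, 0.0743]
tcp_rot: [0.718, 0.696, -0.004, -0.002]
contact_force: [-1.0, -1.1, -0.1]
gripper_width: 0.0116
```

```bash
python3 - <<'E'
from h import *
st()
E
```

```text
t 3.95 p [0.6542 0.053  0.0743] jawyaw -1.71 z [-0.009 -0.002 -1.   ] F [-1.  -1.1 -0.1] M [-0.02 -0.06  0.26] w 0.0116 q [-0.1   0.5   1.46 -0.    1.19 -0.07]
```

Request:
{"method": "move_arm", "body": {"rows": "0 0 0 0 0 8 0;0 0 0 0 0 8 0;0 0 0 0 0 8 0;0 0 0 0 0 8 0;0 0 0 0 0 8 0;0 0 0 0 0 8 0"}}

```text
time: 4.55
position: [0.6533, 0.0526, 0.0742]
tcp_rot: [0.359, 0.933, -0.005, -0.001]
contact_force: [-2.0, -0.9, -0.6]
gripper_width: 0.0117
```

```bash
python3 - <<'E'
from h import *
st()
E
```

```text
t 4.55 p [0.6533 0.0526 0.0742] jawyaw 47.95 z [-0.007 -0.009 -1.   ] F [-2.  -0.9 -0.6] M [ 0.01  0.03 -0.13] w 0.0117 q [-0.1   0.5   1.46 -0.01  1.19 -0.93]
```

Request:
{"method": "move_arm", "body": {"rows": "0 0 0 0 0 8 0;0 0 0 0 0 8 0;0 0 0 0 0 8 0;0 0 0 0 0 6 0;0 0 0 0 0 3 0;0 0 0 0 0 0 0"}}

```text
time: 5.15
position: [0.653, 0.0519, 0.0742]
tcp_rot: [0.068, 0.998, -0.005, -0.0]
contact_force: [-1.0, 0.1, -0.5]
gripper_width: 0.0121
```

```bash
python3 - <<'E'
from h import *
st()
E
```

```text
t 5.15 p [0.653  0.0519 0.0742] jawyaw 82.23 z [-0.001 -0.011 -1.   ] F [-1.   0.1 -0.5] M [ 0.25 -0.05 -0.03] w 0.0121 q [-0.1   0.49  1.47 -0.01  1.18 -1.53]
```

Request:
{"method": "move_arm", "body": {"rows": "0 0 0 0 0 0 0.35;0 0 0 0 0 0 0.35;0 0 0 0 0 0 0.35;0 0 0.03 0 0 0 0.35;0 0 0.04 0 0 0 0.5;0 0 0.04 0 0 0 0.8"}}

```text
time: 5.75
position: [0.6483, 0.0524, 0.1793]
tcp_rot: [0.07, 0.997, -0.005, -0.007]
contact_force: [0.7, 0.2, -0.3]
gripper_width: 0.046
```

```bash
python3 - <<'E'
from h import *
st()
im=snap('top','t2'); hsv=cv2.cvtColor(im[:,:,::-1].copy(),cv2.COLOR_BGR2HSV)
v=cv2.inRange(hsv,(82,90,80),(100,255,255)); v[:, :250]=0;v[:185]=0
ys,xs=np.nonzero(v); print(len(xs),xs.mean(),ys.mean(),ray('top',xs.mean(),ys.mean(),.061))
# pot d lid from first image
g=cv2.imread('pics/top0_raw.png')
a=g[185:222,170:215].astype(float); a=cv2.resize(a,None,fx=16,fy=16,interpolation=cv2.INTER_CUBIC); a=np.clip(((a-20)/100).clip(0,1)**.7*255,0,255).astype('uint8'); cv2.imwrite('pics/d0.png',a)
g=cv2.imread('pics/scene0_raw.png')
a=g[225:262,190:235].astype(float); a=cv2.resize(a,None,fx=16,fy=16,interpolation=cv2.INTER_CUBIC); a=np.clip(((a-10)/150).clip(0,1)**.7*255,0,255).astype('uint8'); cv2.imwrite('pics/d1.png',a)
E
```

```text
t 5.75 p [0.6483 0.0524 0.1793] jawyaw 81.95 z [-0.015 -0.009 -1.   ] F [ 0.7  0.2 -0.3] M [ 0.04 -0.21  0.02] w 0.046 q [-0.1   0.39  1.39 -0.01  1.38 -1.53]
167 285.622754491018 202.89221556886227 [ 0.46024246 -0.12406377  0.061     ]
```

View pics/d0.png

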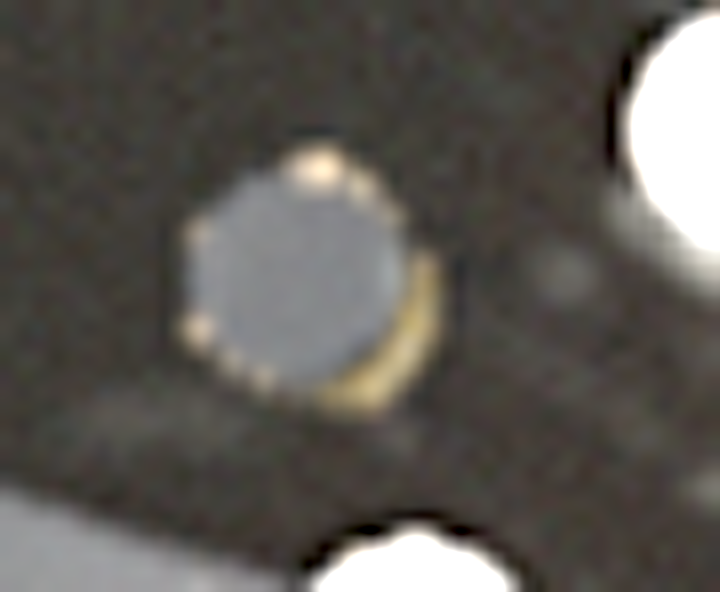

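View pics/d1.png

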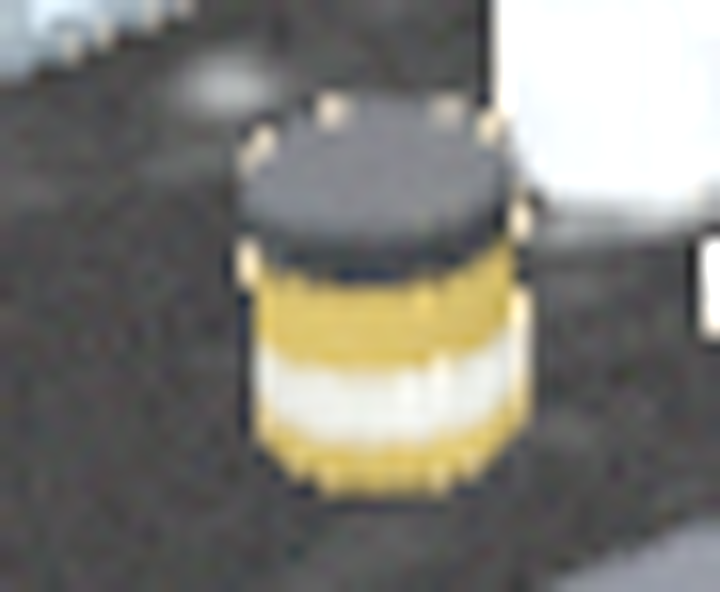

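View pics/t2.png

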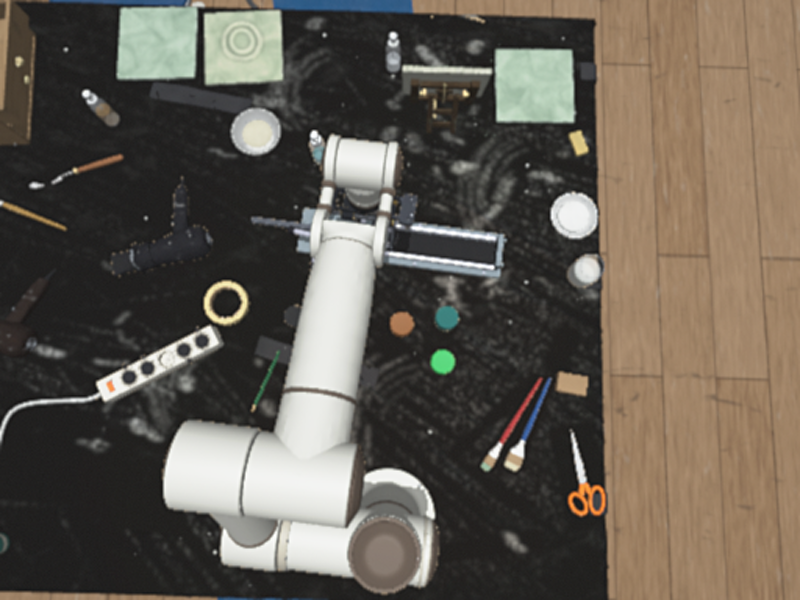

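Request:
{"method": "move_arm", "body": {"rows": "-0.031 -0.029 0 0 0 -2 0.85;-0.031 -0.029 0 0 0 -2 0.85;-0.031 -0.029 0 0 -0.5 -2 0.85;-0.031 -0.029 0 0.5 -0.4 -2 0.85;-0.031 -0.029 0 0 0 -2 0.85;-0.025 -0.025 0 0 0 -2 0.85;0 0 -0.02 0 0 0 0.85;0 0 0 0 0 0 0.85"}}

```text
time: 6.6
position: [0.4703, -0.1236, 0.1738]
tcp_rot: [0.179, 0.984, -0.002, 0.016]
contact_force: [0.0, 0.5, -1.2]
gripper_width: 0.0782
```

```bash
python3 - <<'E'
from h import *
st(); print(ray('top',188.2,201.7,.055))
E
```

```text
t 6.6 p [ 0.4703 -0.1236  0.1738] jawyaw 69.33 z [ 0.03  -0.01  -0.999] F [ 0.   0.5 -1.2] M [ 0.05 -0.05  0.06] w 0.0782 q [-0.51 -0.07  1.91  0.01  1.26 -1.72]
[0.45537332 0.23132146 0.055     ]
```

Request:
{"method": "move_arm", "body": {"rows": "-0.010 -0.001 0 0.5 1.6 0 0.85;0 0 -0.03 0 0 0 0.85;0 0 -0.03 0 0 0 0.85;0 0 -0.02 0 0 0 0.85;0 0 0 0 0 0 0.85"}}

```text
time: 7.1
position: [0.4629, -0.1249, 0.0967]
tcp_rot: [0.178, 0.984, -0.002, 0.002]
contact_force: [-0.3, -0.5, 0.6]
gripper_width: 0.0782
```

```bash
python3 - <<'E'
from h import *
st()
E
```

```text
t 7.1 p [ 0.4629 -0.1249  0.0967] jawyaw 69.55 z [ 0.003 -0.004 -1.   ] F [-0.3 -0.5  0.6] M [ 0.01 -0.04  0.01] w 0.0782 q [-0.51  0.04  1.98 -0.    1.12 -1.73]
```

Request:
{"method": "move_arm", "body": {"rows": "-0.002 0 -0.025 0 0 0 0.85;0 0 -0.025 0 0 0 0.85;0 0 -0.02 0 0 0 0.85;0 0 0 0 0 0 0.85;0 0 0 0 0 0 0.85"}}

```text
time: 7.6
position: [0.4672, -0.1266, 0.033]
tcp_rot: [0.175, 0.985, -0.004, 0.006]
contact_force: [0.7, 0.3, 0.2]
gripper_width: 0.0781
```

```bash
python3 - <<'E'
from h import *
st()
E
```

```text
t 7.6 p [ 0.4672 -0.1266  0.033 ] jawyaw 69.81 z [ 0.011 -0.009 -1.   ] F [0.7 0.3 0.2] M [ 0.01 -0.2  -0.09] w 0.0781 q [-0.51  0.15  2.   -0.    0.98 -1.73]
```

Request:
{"method": "move_arm", "body": {"rows": "-0.006 0.002 -0.01 0.5 0.6 0 0.85;0 0 -0.008 0 0 0 0.85;0 0 0 0 0 0 0.85;0 0 0 0 0 0 0;0 0 0 0 0 0 0;0 0 0 0 0 0 0;0 0 0 0 0 0 0"}}

```text
time: 8.3
position: [0.4641, -0.1261, 0.0183]
tcp_rot: [0.175, 0.985, -0.001, 0.003]
contact_force: [0.6, 0.5, -0.1]
gripper_width: 0.0532
```

```bash
python3 - <<'E'
from h import *
st()
E
```

```text
t 8.3 p [ 0.4641 -0.1261  0.0183] jawyaw 69.86 z [ 0.006 -0.003 -1.   ] F [ 0.6  0.5 -0.1] M [ 0.07 -0.13  0.02] w 0.0532 q [-0.52  0.17  2.01 -0.    0.95 -1.74]
```

Request:
{"method": "move_arm", "body": {"rows": "0 0 0 0 0 0 0;0 0 0 0 0 0 0;0 0 0.02 0 0 0 0;0 0 0.03 0 0 0 0;0 0 0.04 0 0 0 0;0 0 0.03 0 0 0 0;0 0 0 0 0 0 0"}}

```text
time: 9.0
position: [0.4609, -0.1243, 0.1402]
tcp_rot: [0.175, 0.985, -0.0, 0.0]
contact_force: [0.1, 0.4, -0.8]
gripper_width: 0.0536
```

```bash
python3 - <<'E'
from h import *
st()
im=snap('scene','s3'); 
g=im.min(2).astype(float)
# predicted rails
for X,name in((36,'far'),(-36,'near')):
  for y in np.arange(-.2,0.01,.05):
    c=np.array([.65119+.1083*y,y])+np.array([.9942,-.1077])*X/1000
    u,v=proj('scene',[c[0],c[1],.032]); ui=int(round(u)); col=g[int(v)-7:int(v)+8,ui]
    print(name,round(y,2),ui,round(v,1),int(v)-7,col.astype(int).tolist())
cv2.imwrite('pics/s3c.png',cv2.resize(im[160:240,190:310,::-1],(800,533),interpolation=cv2.INTER_CUBIC))
E
```

```text
t 9.0 p [ 0.4609 -0.1243  0.1402] jawyaw 69.85 z [ 0. -0. -1.] F [ 0.1  0.4 -0.8] M [ 0.02 -0.19  0.01] w 0.0536 q [-0.52 -0.03  1.94 -0.    1.22 -1.74]
far -0.2 254 181.8 174 [67, 50, 45, 49, 43, 47, 48, 45, 195, 202, 159, 147, 144, 122, 84]
far -0.15 245 185.3 178 [85, 96, 100, 112, 125, 117, 103, 108, 216, 205, 146, 146, 147, 115, 64]
far -0.1 235 188.9 181 [56, 77, 92, 86, 73, 66, 71, 71, 199, 207, 167, 151, 152, 137, 99]
far -0.05 225 192.6 185 [57, 63, 63, 51, 49, 53, 88, 85, 227, 216, 147, 148, 148, 126, 83]
far -0.0 214 196.5 189 [55, 57, 137, 132, 66, 48, 46, 35, 27, 58, 81, 151, 176, 176, 162]
near -0.2 267 186.4 179 [31, 30, 33, 36, 33, 42, 67, 71, 221, 210, 147, 149, 147, 136, 155]
near -0.15 258 190.0 183 [147, 147, 143, 108, 66, 63, 62, 150, 188, 173, 151, 150, 148, 153, 167]
near -0.1 248 193.9 186 [180, 146, 145, 145, 111, 64, 63, 66, 152, 186, 171, 149, 146, 148, 154]
near -0.05 238 197.8 190 [151, 146, 150, 126, 83, 64, 65, 63, 226, 222, 157, 147, 152, 150, 156]
near -0.0 227 202.0 194 [159, 145, 149, 150, 116, 64, 64, 62, 153, 225, 207, 151, 150, 152, 140]
```

View pics/s3c.png

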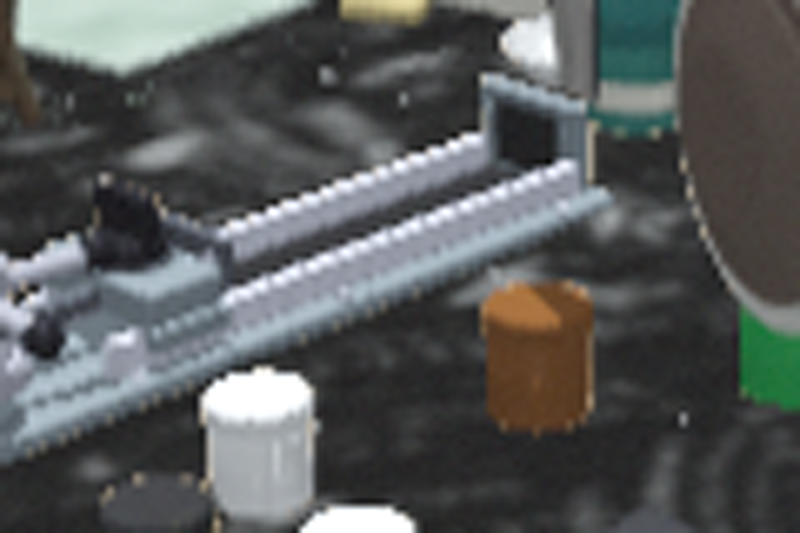

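Request:
{"method": "move_arm", "body": {"rows": "0.042 -0.012 0 0 0 3.5 0;0.042 -0.012 0 0 0 3.5 0;0.042 -0.012 0 0 0 3.5 0;0.035 -0.012 0 0 0 3.5 0;0 0 -0.02 0 0 0 0;0 0 -0.02 0 0 0 0;0 0 0 0 0 0 0"}}

```text
time: 9.75
position: [0.6155, -0.1676, 0.0754]
tcp_rot: [0.049, 0.999, 0.005, -0.015]
contact_force: [-1.1, -0.8, -1.5]
gripper_width: 0.0533
```

```bash
python3 - <<'E'
from h import *
st()
E
```

```text
t 9.75 p [ 0.6155 -0.1676  0.0754] jawyaw 84.4 z [-0.03   0.011 -0.999] F [-1.1 -0.8 -1.5] M [ 0.06 -0.16  0.03] w 0.0533 q [-0.45  0.47  1.49 -0.    1.21 -1.93]
```

Request:
{"method": "move_arm", "body": {"rows": "0.012 -0.006 0 -0.6 -1.7 -0.5 0;0 0 0 0 0 0 0;0 0 0 0 0 0 0"}}

```text
time: 10.05
position: [0.6267, -0.1734, 0.0732]
tcp_rot: [0.054, 0.999, 0.001, -0.001]
contact_force: [-1.1, 1.0, -0.7]
gripper_width: 0.0534
```

```bash
python3 - <<'E'
from h import *
st()
im=snap('scene','s4'); u,v=map(int,proj('scene',[.63,-.17,.05])); cv2.imwrite('pics/s4c.png',cv2.resize(im[v-25:v+20,u-35:u+35,::-1],(800,514),interpolation=cv2.INTER_CUBIC)); print(u,v)
im=snap('top','t4'); u,v=map(int,proj('top',[.63,-.17,.05])); cv2.imwrite('pics/t4c.png',cv2.resize(im[v-25:v+20,u-35:u+35,::-1],(800,514),interpolation=cv2.INTER_CUBIC)); print(u,v)
E
```

```text
t 10.05 p [ 0.6267 -0.1734  0.0732] jawyaw 83.85 z [-0.002  0.002 -1.   ] F [-1.1  1.  -0.7] M [ 0.02 -0.13 -0.02] w 0.0534 q [-0.46  0.48  1.48  0.    1.18 -1.92]
255 181
298 158
```

View pics/s4c.png

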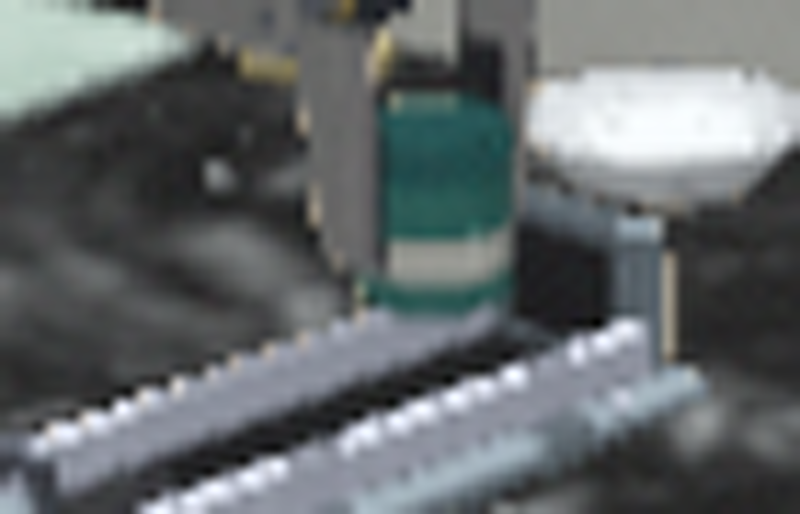

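View pics/t4c.png

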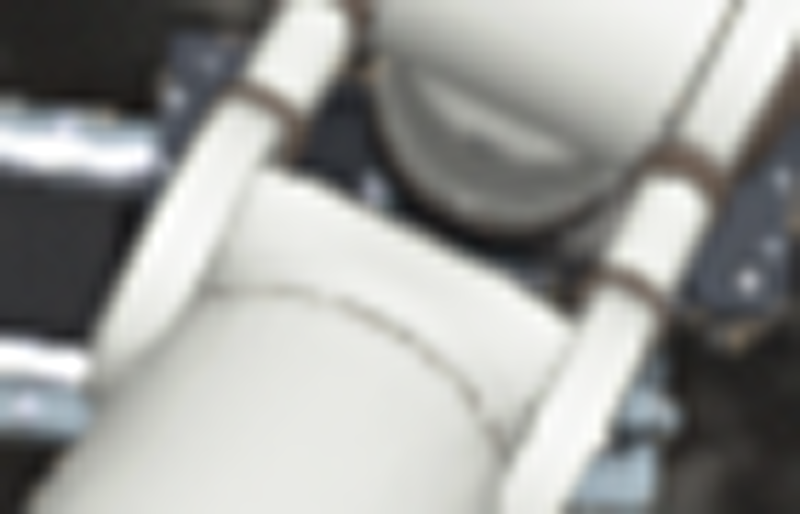

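```bash
python3 - <<'E'
from h import *
im=cv2.imread('pics/scene0_raw.png')
im=cv2.imread('pics/s4_raw.png'); hsv=cv2.cvtColor(im,cv2.COLOR_BGR2HSV)
m=cv2.inRange(hsv,(75,90,40),(100,255,255)); m[:150]=0;m[200:]=0;m[:,:240]=0;m[:,280:]=0
ys,xs=np.nonzero(m); print(xs.min(),xs.max(),ys.min(),ys.max())
C=np.array([.6267,-.1734])
th=np.linspace(0,6.283,100)
pp=np.array([proj('scene',[C[0]+.026*np.cos(t),C[1]+.026*np.sin(t),.055]) for t in th]); print(pp[:,0].min(),pp[:,0].max(),pp[:,1].max())
pp=np.array([proj('scene',[C[0]+.028*np.cos(t),C[1]+.028*np.sin(t),.116]) for t in th]); print(pp[:,0].min(),pp[:,0].max(),pp[:,1].min())
for u in range(248,270,3): print(u,ys[xs==u].min() if (xs==u).any() else None, ys[xs==u].max() if (xs==u).any() else None)
E
```

```text
252 264 164 182
249.76102594976746 263.40192945102416 183.129626240988
248.75195698957265 263.6769927150323 163.07934829264138
248 None None
251 None None
254 166 182
257 166 182
260 164 182
263 165 181
266 None None
269 None None
```

Request:
{"method": "move_arm", "body": {"rows": "0.0015 0 -0.012 0 0 0 0;0 0 -0.008 0 0 0 0;0 0 0 0 0 0 0"}}

```text
time: 10.45
position: [0.6293, -0.1737, 0.0537]
tcp_rot: [0.054, 0.999, 0.0, 0.001]
contact_force: [-0.7, 0.1, -1.9]
gripper_width: 0.0537
```

```bash
python3 - <<'E'
from h import *
st()
E
```

```text
t 10.45 p [ 0.6293 -0.1737  0.0537] jawyaw 83.86 z [ 0.002  0.    -1.   ] F [-0.7  0.1 -1.9] M [ 0.02 -0.12 -0.01] w 0.0537 q [-0.45  0.51  1.49  0.    1.14 -1.92]
```

Request:
{"method": "move_arm", "body": {"rows": "-0.0005 0 -0.008 0 0 0 0;0 0 0 0 0 0 0;0 0 -0.006 0 0 0 0;0 0 0 0 0 0 0"}}

```text
time: 10.85
position: [0.629, -0.1737, 0.0383]
tcp_rot: [0.054, 0.999, 0.0, 0.001]
contact_force: [0.2, -0.5, -0.6]
gripper_width: 0.0532
```

```bash
python3 - <<'E'
from h import *
st()
E
```

```text
t 10.85 p [ 0.629  -0.1737  0.0383] jawyaw 83.86 z [ 0.002  0.    -1.   ] F [ 0.2 -0.5 -0.6] M [ 0.05 -0.19  0.  ] w 0.0532 q [-0.45  0.53  1.49  0.    1.12 -1.92]
```

Request:
{"method": "move_arm", "body": {"rows": "0 0 -0.005 0 0 0 0;0 0 0 0 0 0 0;0 0 0 0 0 0 0.75;0 0 0 0 0 0 0.75;0 0 0 0 0 0 0.75;0 0 0 0 0 0 0.75"}}

```text
time: 11.45
position: [0.6298, -0.1742, 0.0342]
tcp_rot: [0.054, 0.999, -0.0, 0.002]
contact_force: [0.4, -0.0, -0.9]
gripper_width: 0.0688
```

```bash
python3 - <<'E'
from h import *
st()
E
```

```text
t 11.45 p [ 0.6298 -0.1742  0.0342] jawyaw 83.86 z [ 0.004 -0.001 -1.   ] F [ 0.4 -0.  -0.9] M [ 0.07 -0.14  0.01] w 0.0688 q [-0.45  0.54  1.49  0.    1.11 -1.92]
```

Request:
{"method": "move_arm", "body": {"rows": "0 0 0.03 0 0 0 0.75;0 0 0.04 0 0 0 0.75;0 0 0.04 0 0 0 0.75;0 0 0.03 0 0 0 0.75;-0.019 0.043 0 0 0 -2 0.85;-0.019 0.043 0 0 0 -2 0.85;-0.019 0.043 0 0 0 -2 0.85;-0.019 0.043 0 0 0 -2 0.85"}}

```text
time: 12.25
position: [0.5525, -0.0027, 0.1821]
tcp_rot: [0.13, 0.991, -0.001, 0.005]
contact_force: [-0.2, 0.6, 1.3]
gripper_width: 0.0781
```

Request:
{"method": "move_arm", "body": {"rows": "-0.019 0.043 0 0 0 -2 0.85;-0.019 0.043 0 0 0 -2 0.85;-0.019 0.043 0 0 0 -2 0.85;-0.019 0.043 0 0 0 -2 0.85;-0.019 0.043 0 0 0 -2 0.85;0 0 0 0 0 0 0.85"}}

```text
time: 12.85
position: [0.4506, 0.2243, 0.1849]
tcp_rot: [0.218, 0.976, 0.0, 0.008]
contact_force: [0.4, 0.3, 0.0]
gripper_width: 0.078
```

```bash
python3 - <<'E'
from h import *
st(); snap('top','t5'); snap('scene','s5')
E
```

```text
t 12.85 p [0.4506 0.2243 0.1849] jawyaw 64.83 z [ 0.015 -0.003 -1.   ] F [0.4 0.3 0. ] M [ 0.   -0.07  0.01] w 0.078 q [ 0.23 -0.01  1.84 -0.01  1.3  -0.9 ]
```

View pics/t5.png

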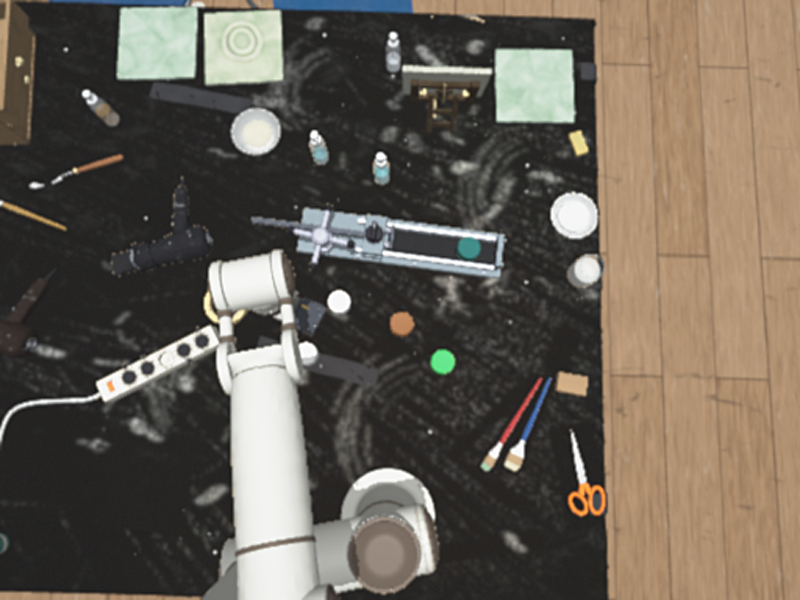

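View pics/s5.png

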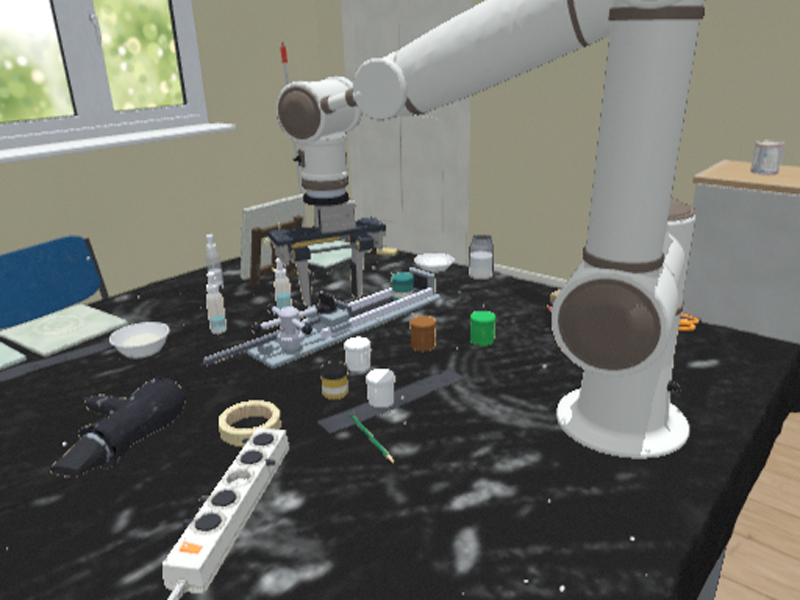

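```bash
python3 - <<'E'
from h import *
print(ray('scene',212.9,234.8,.055),ray('scene',212.9,235.7,.055))
a=cv2.imread('pics/scene0_raw.png')[222:265,185:245].astype(int);b=cv2.imread('pics/s5_raw.png')[222:265,185:245].astype(int);print(abs(a-b).mean(), abs(a-b).max())
# teal in row: lid centre in row frame
im=cv2.imread('pics/t5_raw.png');hsv=cv2.cvtColor(im,cv2.COLOR_BGR2HSV)
m=cv2.inRange(hsv,(82,90,60),(100,255,255));m[:145]=0;m[175:]=0;m[:,:280]=0;m[:,325:]=0
ys,xs=np.nonzero(m);p=ray('top',xs.mean(),ys.mean(),.075);print(len(xs),p, 'lateral',(p[0]-(.65119+.1083*p[1]))*.994)
E
```

```text
[0.45049176 0.23407518 0.055     ] [0.44665795 0.23786782 0.055     ]
3.6370801033591733 71
173 [ 0.62325779 -0.17184506  0.075     ] lateral -0.009265463065908329
```

Request:
{"method": "move_arm", "body": {"rows": "0.003 0.008 0 0 0.8 0 0.85;0 0 -0.035 0 0 0 0.85;0 0 -0.035 0 0 0 0.85;0 0 -0.025 0 0 0 0.85;0 0 0 0 0 0 0.85"}}

```text
time: 13.45
position: [0.4629, 0.2241, 0.0894]
tcp_rot: [0.224, 0.975, -0.001, 0.004]
contact_force: [-0.7, -0.1, 0.1]
gripper_width: 0.0782
```

```bash
python3 - <<'E'
from h import *
st()
im=snap('scene','s6'); cv2.imwrite('pics/s6c.png',cv2.resize(im[205:265,180:260,::-1],(800,600),interpolation=cv2.INTER_CUBIC))
im=cv2.imread('pics/s5_raw.png');cv2.imwrite('pics/s5c.png',cv2.resize(im[165:205,215:285],(800,457),interpolation=cv2.INTER_CUBIC))
E
```

```text
t 13.45 p [0.4629 0.2241 0.0894] jawyaw 64.1 z [ 0.007 -0.005 -1.   ] F [-0.7 -0.1  0.1] M [-0.01 -0.14  0.02] w 0.0782 q [ 0.22  0.14  1.89 -0.01  1.12 -0.9 ]
```

View pics/s6c.png

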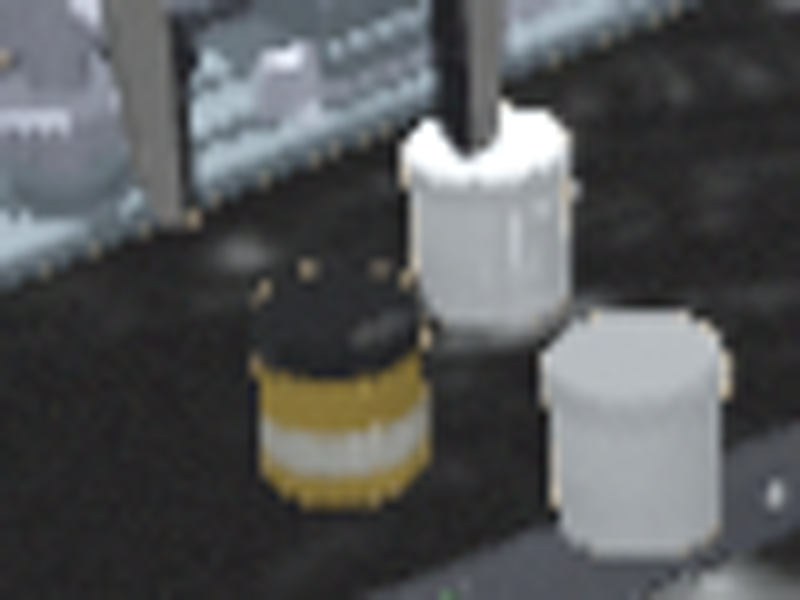

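View pics/s5c.png

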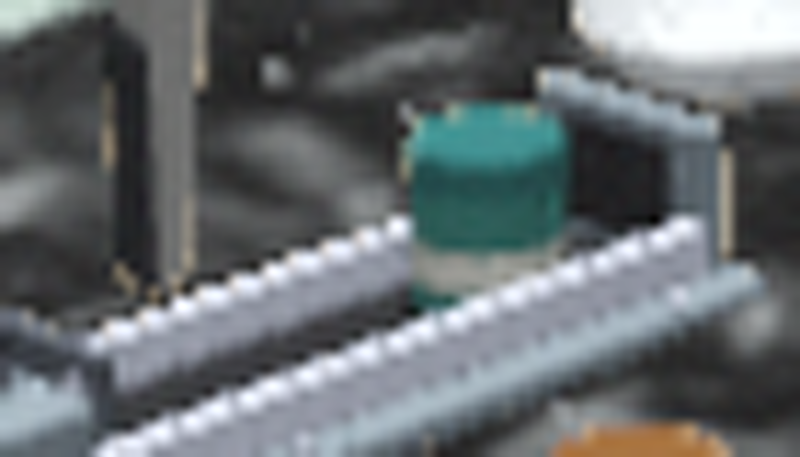

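Request:
{"method": "move_arm", "body": {"rows": "-0.010 0.009 0 0.3 0.4 1 0.85;0 0 0 0 0 0 0.85;0 0 -0.02 0 0 0 0.85;0 0 0 0 0 0 0.85"}}

```text
time: 13.9
position: [0.4588, 0.2343, 0.0772]
tcp_rot: [0.216, 0.976, 0.003, 0.005]
contact_force: [-0.9, -0.3, -0.1]
gripper_width: 0.0777
```

```bash
python3 - <<'E'
from h import *
st()
E
```

```text
t 13.9 p [0.4588 0.2343 0.0772] jawyaw 65.07 z [ 0.012  0.004 -1.   ] F [-0.9 -0.3 -0.1] M [ 0.03 -0.08 -0.05] w 0.0777 q [ 0.24  0.15  1.9   0.    1.08 -0.9 ]
```

Request:
{"method": "move_arm", "body": {"rows": "-0.006 -0.001 -0.01 0 0.5 0 0.85;0 0 0 0 0 0 0.85;0 0 -0.02 0 0 0 0.85;0 0 0 0 0 0 0.85;0 0 0 0 0 0 0.85"}}

```text
time: 14.4
position: [0.456, 0.2344, 0.0519]
tcp_rot: [0.215, 0.976, 0.004, 0.005]
contact_force: [-0.2, 1.0, 0.7]
gripper_width: 0.078
```

```bash
python3 - <<'E'
from h import *
st()
E
```

```text
t 14.4 p [0.456  0.2344 0.0519] jawyaw 65.11 z [ 0.011  0.007 -1.   ] F [-0.2  1.   0.7] M [ 0.   -0.14 -0.03] w 0.078 q [ 0.24  0.18  1.92  0.    1.03 -0.9 ]
```

Request:
{"method": "move_arm", "body": {"rows": "-0.003 -0.001 -0.015 -0.3 0.6 0 0.85;0 0 0 0 0 0 0.85;0 0 -0.015 0 0 0 0.85;-0.002 0 0 0 0 0 0.85;0 0 -0.004 0 0 0 0.85;0 0 0 0 0 0 0.85"}}

```text
time: 15.0
position: [0.4527, 0.234, 0.0192]
tcp_rot: [0.215, 0.977, 0.001, 0.001]
contact_force: [-1.0, 0.8, -0.5]
gripper_width: 0.0777
```

```bash
python3 - <<'E'
from h import *
st()
E
```

```text
t 15.0 p [0.4527 0.234  0.0192] jawyaw 65.12 z [ 0.003  0.002 -1.   ] F [-1.   0.8 -0.5] M [ 0.03 -0.16 -0.04] w 0.0777 q [ 0.24  0.24  1.93  0.    0.97 -0.9 ]
```

Request:
{"method": "move_arm", "body": {"rows": "0 0 -0.002 0 0 0 0;0 0 0 0 0 0 0;0 0 0 0 0 0 0;0 0 0 0 0 0 0;0 0 0 0 0 0 0;0 0 0 0 0 0 0;0 0 0 0 0 0 0"}}

```text
time: 15.7
position: [0.4537, 0.2342, 0.0185]
tcp_rot: [0.215, 0.977, 0.002, 0.003]
contact_force: [0.3, 0.0, -0.6]
gripper_width: 0.049
```

```bash
python3 - <<'E'
from h import *
st()
E
```

```text
t 15.7 p [0.4537 0.2342 0.0185] jawyaw 65.13 z [ 0.006  0.002 -1.   ] F [ 0.3  0.  -0.6] M [ 0.04 -0.09 -0.02] w 0.049 q [ 0.24  0.24  1.93  0.    0.97 -0.9 ]
```

Request:
{"method": "move_arm", "body": {"rows": "0 0 0 0 0 0 0;0 0 0.03 0 0 0 0;0 0 0.04 0 0 0 0;0 0 0.05 0 0 0 0;0 0 0.04 0 0 0 0;0 0 0 0 0 0 0"}}

```text
time: 16.3
position: [0.4493, 0.2331, 0.1815]
tcp_rot: [0.215, 0.977, 0.0, -0.001]
contact_force: [0.5, -0.3, -1.6]
gripper_width: 0.0493
```

Request:
{"method": "move_arm", "body": {"rows": "0.023 -0.039 0 0 0 2.4 0;0.023 -0.039 0 0 0 2.4 0;0.023 -0.039 0 0 0 2.4 0;0.023 -0.039 0 0 0 2.4 0;0.023 -0.039 0 0 0 2.4 0;0.023 -0.039 0 0 0 2.4 0;0.023 -0.039 0 0 0 2.4 0;0 0 0 0 0 0 0"}}

```text
time: 17.1
position: [0.61, -0.0492, 0.1728]
tcp_rot: [0.062, 0.998, 0.001, -0.006]
contact_force: [-0.7, 1.0, -0.3]
gripper_width: 0.0489
```

```bash
python3 - <<'E'
from h import *
st()
E
```

```text
t 17.1 p [ 0.61   -0.0492  0.1728] jawyaw 82.93 z [-0.011  0.003 -1.   ] F [-0.7  1.  -0.3] M [ 0.1  -0.17 -0.01] w 0.0489 q [-0.28  0.29  1.52 -0.    1.34 -1.72]
```

Request:
{"method": "move_arm", "body": {"rows": "0.028 -0.030 0 0 -0.6 1 0;0 0 0 0 0 0 0;0 0 -0.03 0 0 0 0;0 0 -0.03 0 0 0 0;0 0 -0.03 0 0 0 0;0 0 -0.01 0 0 0 0;0 0 0 0 0 0 0"}}

```text
time: 17.8
position: [0.6317, -0.0749, 0.06]
tcp_rot: [0.054, 0.998, 0.005, -0.008]
contact_force: [-0.8, -0.1, -1.0]
gripper_width: 0.0491
```

```bash
python3 - <<'E'
from h import *
st()
E
```

```text
t 17.8 p [ 0.6317 -0.0749  0.06  ] jawyaw 83.81 z [-0.015  0.01  -1.   ] F [-0.8 -0.1 -1. ] M [ 0.01 -0.17 -0.02] w 0.0491 q [-0.31  0.48  1.52  0.01  1.16 -1.78]
```

Request:
{"method": "move_arm", "body": {"rows": "0.0075 -0.005 0 -0.5 -0.8 0 0;0 0 0 0 0 0 0;0 0 0 0 0 0 0"}}

```text
time: 18.1
position: [0.6415, -0.0798, 0.0634]
tcp_rot: [0.054, 0.999, -0.0, 0.002]
contact_force: [-0.4, 0.6, -1.4]
gripper_width: 0.049
```

```bash
python3 - <<'E'
from h import *
st()
im=snap('scene','s7'); cv2.imwrite('pics/s7c.png',cv2.resize(im[160:210,205:285,::-1],(800,500),interpolation=cv2.INTER_CUBIC))
E
```

```text
t 18.1 p [ 0.6415 -0.0798  0.0634] jawyaw 83.86 z [ 0.004 -0.001 -1.   ] F [-0.4  0.6 -1.4] M [ 0.1  -0.15  0.  ] w 0.049 q [-0.31  0.48  1.51  0.    1.15 -1.77]
```

View pics/s7c.png

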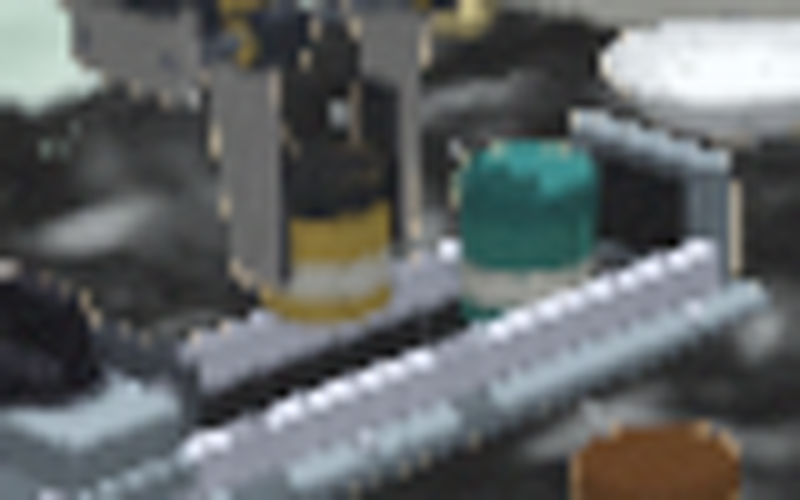

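Descend between the rails.

Request:
{"method": "move_arm", "body": {"rows": "-0.002 0 -0.012 0 0 0 0;0 0 0 0 0 0 0;0 0 -0.010 0 0 0 0;-0.001 0 0 0 0 0 0;0 0 0 0 0 0 0"}}

```text
time: 18.65
position: [0.6394, -0.0804, 0.0413]
tcp_rot: [0.054, 0.999, -0.001, 0.004]
contact_force: [0.1, 0.5, -1.6]
gripper_width: 0.0494
```

```bash
python3 - <<'E'
from h import *
st()
E
```

```text
t 18.65 p [ 0.6394 -0.0804  0.0413] jawyaw 83.84 z [ 0.007 -0.002 -1.   ] F [ 0.1  0.5 -1.6] M [ 0.05 -0.15  0.03] w 0.0494 q [-0.31  0.5   1.52  0.    1.11 -1.78]
```

Request:
{"method": "move_arm", "body": {"rows": "0 0 -0.006 0 0.4 0 0;0 0 0 0 0 0 0;0 0 -0.002 0 0 0 0;0 0 0 0 0 0 0"}}

```text
time: 19.05
position: [0.6397, -0.0805, 0.0329]
tcp_rot: [0.054, 0.999, -0.001, 0.0]
contact_force: [1.1, -0.2, -2.2]
gripper_width: 0.0492
```

```bash
python3 - <<'E'
from h import *
st()
E
```

```text
t 19.05 p [ 0.6397 -0.0805  0.0329] jawyaw 83.83 z [-0.    -0.002 -1.   ] F [ 1.1 -0.2 -2.2] M [ 0.1  -0.15 -0.02] w 0.0492 q [-0.31  0.52  1.52 -0.    1.1  -1.77]
```

Request:
{"method": "move_arm", "body": {"rows": "0 0 0 0 0 0 0.75;0 0 0 0 0 0 0.75;0 0 0 0 0 0 0.75;0 0 0 0 0 0 0.75;0 0 0.03 0 0 0 0.75;0 0 0.04 0 0 0 0.75;0 0 0.04 0 0 0 0.75;0 0 0.03 0 0 0 0.75"}}

```text
time: 19.85
position: [0.6353, -0.0791, 0.172]
tcp_rot: [0.054, 0.999, 0.001, -0.005]
contact_force: [0.7, -0.6, -0.4]
gripper_width: 0.069
```

```bash
python3 - <<'E'
from h import *
st()
f=lambda u,v,z:ray('top',u/5.333+180-.4,v/5.333+128-.4,z).round(4)
print('hub',f(134,120,.104)); print([f(*p,.084) for p in((158,38),(235,150),(105,225),(50,106))])
E
```

```text
t 19.85 p [ 0.6353 -0.0791  0.172 ] jawyaw 83.82 z [-0.01   0.002 -1.   ] F [ 0.7 -0.6 -0.4] M [ 0.03 -0.16  0.06] w 0.069 q [-0.31  0.36  1.43 -0.    1.35 -1.77]
hub [0.638 0.174 0.104]
[array([0.7022, 0.163 , 0.084 ]), array([0.6243, 0.1066, 0.084 ]), array([0.5693, 0.1927, 0.084 ]), array([0.6516, 0.2347, 0.084 ])]
```

Request:
{"method": "move_arm", "body": {"rows": "-0.006 0.035 0 0 0 8.2 0;-0.006 0.035 0 0 0 8.2 0;-0.006 0.035 0 0 0 8.2 0;-0.006 0.035 0 0 0 8.2 0;-0.006 0.035 0 0 0 8.2 0;-0.006 0.025 0 0 0 8.2 0;0 0 0 0 0 8.2 0;0 0 0 0 0 8.2 0"}}

```text
time: 20.65
position: [0.6017, 0.1269, 0.1827]
tcp_rot: [-0.513, 0.858, -0.001, 0.005]
contact_force: [0.2, -0.4, 0.0]
gripper_width: 0.0068
```

```bash
python3 - <<'E'
from h import *
st()
im=snap('scene','s8'); cv2.imwrite('pics/s8c.png',cv2.resize(im[160:235,140:260,::-1],(800,500),interpolation=cv2.INTER_CUBIC))
snap('top','t8')
E
```

```text
t 20.65 p [0.6017 0.1269 0.1827] jawyaw 151.74 z [ 0.009  0.003 -1.   ] F [ 0.2 -0.4  0. ] M [ 0.05 -0.08  0.01] w 0.0068 q [ 0.01  0.28  1.52  0.    1.33 -2.64]
```

View pics/s8c.png

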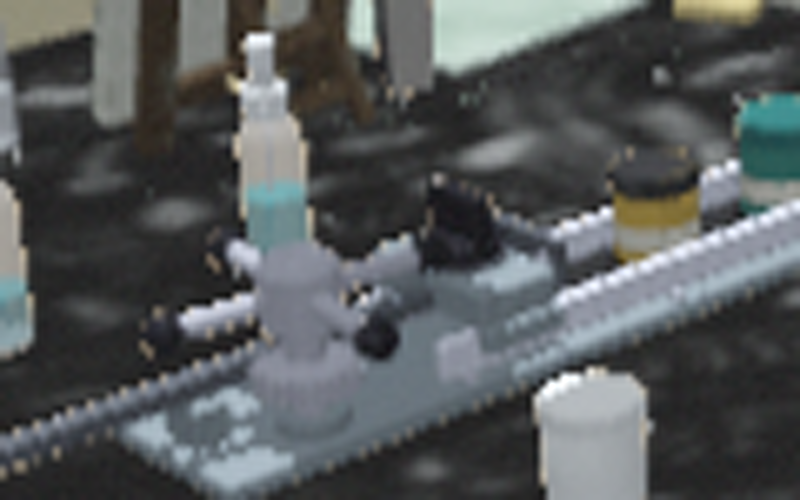

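View pics/t8.png

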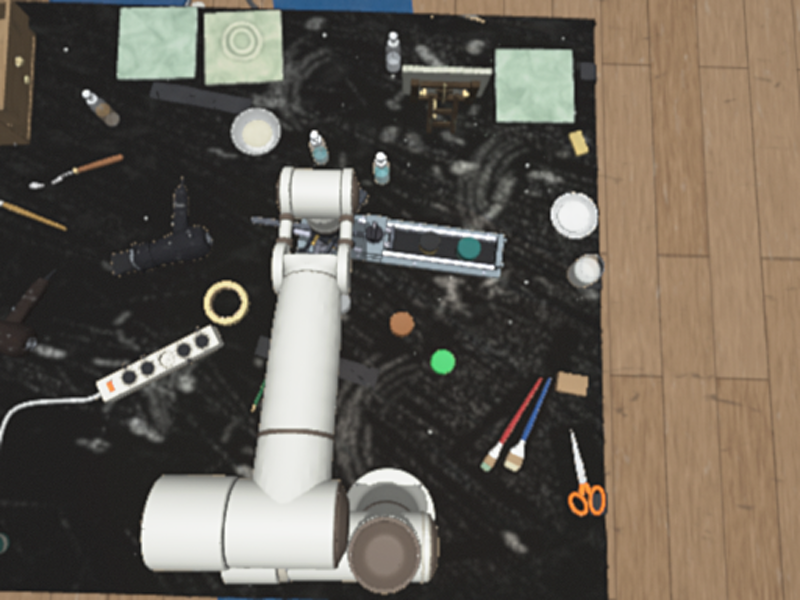

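Request:
{"method": "move_arm", "body": {"rows": "-0.010 0.018 0 0 0.4 -1.5 0;0 0 0 0 0 0 0;0 0 -0.03 0 0 0 0;0 0 -0.03 0 0 0 0;0 0 0 0 0 0 0"}}

```text
time: 21.25
position: [0.594, 0.1421, 0.1231]
tcp_rot: [-0.492, 0.871, -0.001, 0.004]
contact_force: [-0.7, -0.9, -0.1]
gripper_width: 0.0003
```

```bash
python3 - <<'E'
from h import *
st()
im=snap('scene','s9'); cv2.imwrite('pics/s9c.png',cv2.resize(im[160:235,140:260,::-1],(800,500),interpolation=cv2.INTER_CUBIC))
E
```

```text
t 21.25 p [0.594  0.1421 0.1231] jawyaw 148.91 z [ 0.008  0.002 -1.   ] F [-0.7 -0.9 -0.1] M [ 0.13 -0.07 -0.  ] w 0.0003 q [ 0.04  0.32  1.59  0.    1.22 -2.56]
```

View pics/s9c.png

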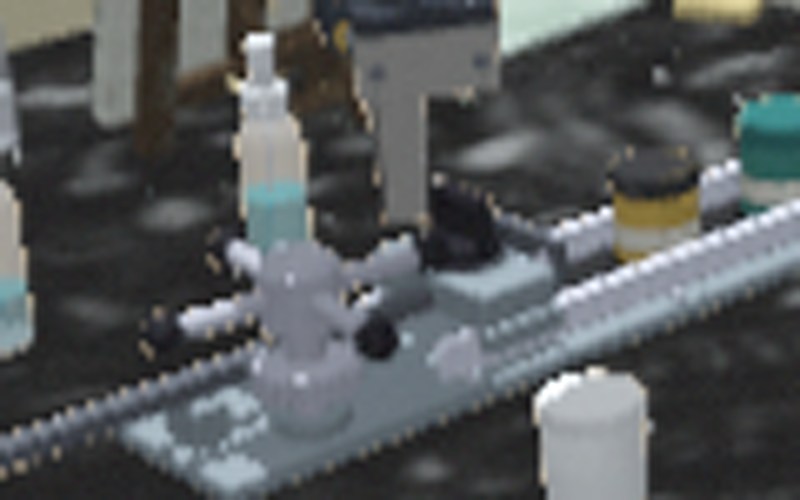

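Request:
{"method": "move_arm", "body": {"rows": "-0.002 0.004 -0.02 0 0.4 0 0;0 0 -0.02 0 0 0 0;0 0 -0.012 0 0 0 0;0 0 0 0 0 0 0;0 0 0 0 0 0 0"}}

```text
time: 21.8
position: [0.5974, 0.1456, 0.0756]
tcp_rot: [-0.49, 0.872, -0.002, 0.006]
contact_force: [-0.3, -0.2, 0.2]
gripper_width: 0.0008
```

```bash
cat > orb.py <<'E'
import sys
from h import *
H=np.array([.639,.173])
s=arm.sense();p=np.array(s['position'])[:2]-H;print('angle',round(float(np.degrees(np.arctan2(p[1],p[0])))%360,1),'r',np.hypot(*p).round(4)); st()
E
python3 orb.py
```

```text
angle 213.4 r 0.0498
t 21.8 p [0.5974 0.1456 0.0756] jawyaw 148.69 z [ 0.012  0.002 -1.   ] F [-0.3 -0.2  0.2] M [ 0.11 -0.15  0.02] w 0.0008 q [ 0.04  0.39  1.61  0.    1.13 -2.55]
```

Request:
{"method": "move_arm", "body": {"rows": "-0.006 0.002 -0.009 0 0.5 0 0;0 0 0 0 0 0 0;-0.005 0.009 0 0 0 0 0;-0.001 0.009 0 0 0 0 0;0 0.009 0 0 0 0 0;0 0 0 0 0 0 0"}}

```text
time: 22.4
position: [0.5865, 0.1749, 0.0686]
tcp_rot: [-0.49, 0.872, -0.003, 0.003]
contact_force: [-0.1, -0.2, -0.4]
gripper_width: 0.0008
```

```bash
python3 orb.py
```

```text
angle 177.9 r 0.0525
t 22.4 p [0.5865 0.1749 0.0686] jawyaw 148.71 z [ 0.008 -0.003 -1.   ] F [-0.1 -0.2 -0.4] M [ 0.   -0.01 -0.05] w 0.0008 q [ 0.09  0.39  1.61 -0.    1.12 -2.5 ]
```

Request:
{"method": "move_arm", "body": {"rows": "-0.001 0.010 -0.002 0 0.3 0 0;0.002 0.010 0 0 0 0 0"}}

```text
time: 22.6
position: [0.5885, 0.1913, 0.0675]
tcp_rot: [-0.49, 0.872, -0.006, -0.001]
contact_force: [-1.6, -12.7, -1.9]
gripper_width: 0.0001
```

```bash
python3 orb.py; python3 - <<'E'
from h import *
im=snap('scene','s10'); cv2.imwrite('pics/s10c.png',cv2.resize(im[160:235,140:260,::-1],(800,500),interpolation=cv2.INTER_CUBIC))
E
```

```text
angle 160.1 r 0.0537
t 22.6 p [0.5885 0.1913 0.0675] jawyaw 148.73 z [ 0.004 -0.011 -1.   ] F [ -1.6 -12.7  -1.9] M [-2.22  0.08 -0.25] w 0.0001 q [ 0.13  0.42  1.59 -0.01  1.13 -2.46]
```

View pics/s10c.png

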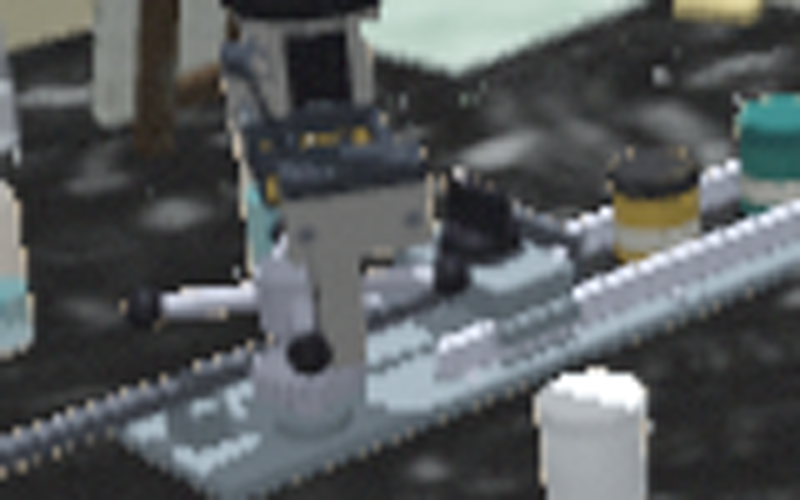

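Request:
{"method": "move_arm", "body": {"rows": "0.004 0.011 0 0 0 0 0;0.006 0.011 0 0 0 0 0;0.008 0.010 0 0 0 0 0;0.009 0.009 0 0 0 0 0"}}

```text
time: 23.05
position: [0.609, 0.2245, 0.0655]
tcp_rot: [-0.49, 0.872, -0.01, -0.015]
contact_force: [-6.5, -6.3, 3.2]
gripper_width: 0.0005
```

```bash
python3 orb.py
```

```text
angle 120.2 r 0.0596
t 23.05 p [0.609  0.2245 0.0655] jawyaw 148.67 z [-0.016 -0.031 -0.999] F [-6.5 -6.3  3.2] M [-1.    1.1  -0.15] w 0.0005 q [ 0.18  0.51  1.47 -0.03  1.19 -2.4 ]
```

Request:
{"method": "move_arm", "body": {"rows": "0.012 0.001 0 0.9 -0.5 0 0;0.012 0 0 0.9 -0.5 0 0;0.012 0 0 0 0 0 0;0.010 -0.002 0 0 0 0 0"}}

```text
time: 23.45
position: [0.6443, 0.2278, 0.0634]
tcp_rot: [-0.491, 0.871, 0.007, -0.011]
contact_force: [-9.2, 0.1, 4.0]
gripper_width: 0.0006
```

```bash
python3 orb.py;  python3 - <<'E'
from h import *
im=snap('scene','s11'); cv2.imwrite('pics/s11c.png',cv2.resize(im[160:235,140:260,::-1],(800,500),interpolation=cv2.INTER_CUBIC))
E
```

```text
angle 84.5 r 0.0551
t 23.45 p [0.6443 0.2278 0.0634] jawyaw 148.85 z [-0.027  0.001 -1.   ] F [-9.2  0.1  4. ] M [ 0.11  1.52 -0.08] w 0.0006 q [ 0.16  0.59  1.35  0.01  1.22 -2.44]
```

View pics/s11c.png

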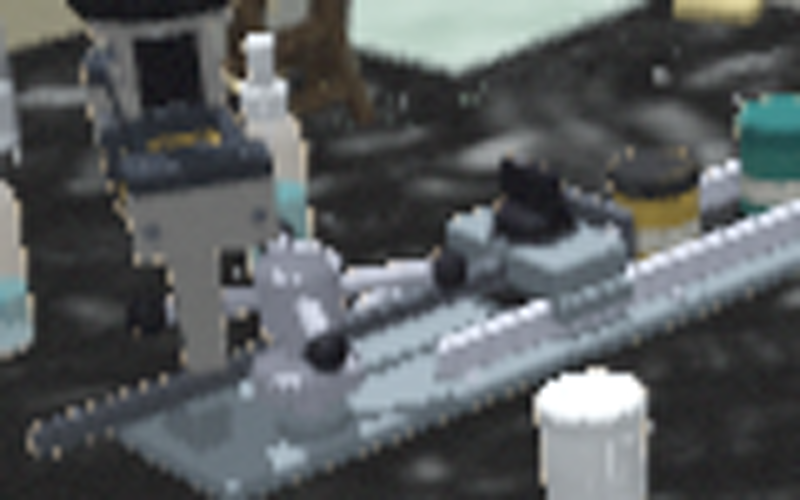

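Request:
{"method": "move_arm", "body": {"rows": "-0.006 0.001 0 0 -1 0 0;0 0 0.03 0 0 0 0;0 0 0.04 0 0 0 0;-0.02 -0.022 0 0 0 0 0;-0.02 -0.022 0 0 0 0 0;-0.015 -0.02 0 0 0 0 0;0 0 0 0 0 0 0"}}

```text
time: 24.2
position: [0.5814, 0.1693, 0.1361]
tcp_rot: [-0.492, 0.87, 0.005, -0.001]
contact_force: [-0.3, 0.8, -0.1]
gripper_width: 0.0004
```

```bash
python3 orb.py
```

```text
angle 183.7 r 0.0577
t 24.2 p [0.5814 0.1693 0.1361] jawyaw 148.99 z [-0.007  0.007 -1.   ] F [-0.3  0.8 -0.1] M [ 0.16 -0.11 -0.01] w 0.0004 q [ 0.08  0.31  1.58  0.01  1.26 -2.52]
```

Request:
{"method": "move_arm", "body": {"rows": "0 -0.012 -0.02 0 0 0 0;0 0 -0.025 0 0 0 0;-0.002 0 -0.02 0 0 0 0;-0.002 0 -0.01 0 0 0 0;0 0 0 0 0 0 0"}}

```text
time: 24.7
position: [0.5807, 0.1616, 0.0619]
tcp_rot: [-0.492, 0.87, 0.005, 0.003]
contact_force: [-0.4, 0.7, -0.2]
gripper_width: 0.0008
```

```bash
python3 orb.py
```

```text
angle 191.1 r 0.0594
t 24.7 p [0.5807 0.1616 0.0619] jawyaw 148.99 z [ 0.     0.012 -1.   ] F [-0.4  0.7 -0.2] M [ 0.07 -0.16 -0.02] w 0.0008 q [ 0.06  0.38  1.64  0.01  1.11 -2.54]
```

Request:
{"method": "move_arm", "body": {"rows": "0.003 0.010 0.002 -0.6 0 0 0;0.001 0.011 0 0 0 0 0;0.003 0.012 0 0 0 0 0;0.005 0.011 0 0 0 0 0;0.006 0.011 0 0 0 0 0"}}

```text
time: 25.2
position: [0.5987, 0.2132, 0.0661]
tcp_rot: [-0.493, 0.87, -0.006, -0.006]
contact_force: [-6.2, -10.6, 1.5]
gripper_width: 0.0004
```

```bash
python3 orb.py
```

```text
angle 135.1 r 0.0569
t 25.2 p [0.5987 0.2132 0.0661] jawyaw 149.05 z [-0.005 -0.016 -1.   ] F [ -6.2 -10.6   1.5] M [-1.62  0.98 -0.18] w 0.0004 q [ 0.16  0.46  1.53 -0.02  1.16 -2.43]
```

Request:
{"method": "move_arm", "body": {"rows": "0.009 0.007 -0.001 0.5 0 0 0;0.011 0.004 0 0.5 -0.4 0 0;0.012 0.001 0 0 -0.4 0 0;0.012 -0.001 0 0 0 0 0;0.011 -0.002 0 0 0 0 0"}}

```text
time: 25.7
position: [0.6417, 0.2234, 0.0642]
tcp_rot: [-0.495, 0.869, 0.001, -0.014]
contact_force: [-11.7, -0.1, 2.5]
gripper_width: 0.0006
```

```bash
python3 orb.py;  python3 - <<'E'
from h import *
im=snap('scene','s12'); cv2.imwrite('pics/s12c.png',cv2.resize(im[160:235,150:270,::-1],(800,500),interpolation=cv2.INTER_CUBIC))
E
```

```text
angle 86.9 r 0.0505
t 25.7 p [0.6417 0.2234 0.0642] jawyaw 149.36 z [-0.025 -0.013 -1.   ] F [-11.7  -0.1   2.5] M [ 0.02  1.86 -0.09] w 0.0006 q [ 0.16  0.58  1.36 -0.01  1.22 -2.44]
```

View pics/s12c.png

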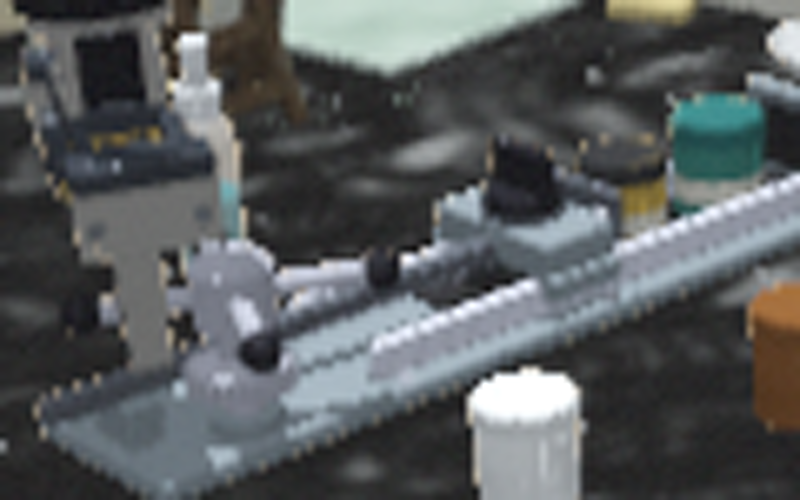

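Request:
{"method": "move_arm", "body": {"rows": "-0.006 0.003 0 0.4 -1 0 0;0 0 0.03 0 0 0 0;0 0 0.04 0 0 0 0;-0.02 -0.022 0 0 0 0 0;-0.02 -0.022 0 0 0 0 0;-0.014 -0.022 0 0 0 0 0;0 -0.01 0 0 0 0 0;0 0 0 0 0 0 0"}}

```text
time: 26.55
position: [0.5858, 0.1593, 0.1445]
tcp_rot: [-0.498, 0.867, -0.003, 0.003]
contact_force: [0.1, 0.3, 0.5]
gripper_width: 0.0003
```

```bash
python3 orb.py
```

```text
angle 194.5 r 0.0549
t 26.55 p [0.5858 0.1593 0.1445] jawyaw 149.75 z [ 0.007 -0.002 -1.   ] F [0.1 0.3 0.5] M [ 0.1  -0.14  0.05] w 0.0003 q [ 0.07  0.29  1.58 -0.    1.26 -2.55]
```

Request:
{"method": "move_arm", "body": {"rows": "-0.003 0 -0.025 0 0.3 0 0;-0.002 0 -0.025 0 0 0 0;-0.002 0 -0.02 0 0 0 0;-0.002 0 -0.008 0 0 0 0;0 0 0 0 0 0 0;0.001 0.010 0 0 0 0 0;0.001 0.011 0 0 0 0 0;0.003 0.012 0 0 0 0 0"}}

```text
time: 27.35
position: [0.5896, 0.1972, 0.0698]
tcp_rot: [-0.499, 0.867, -0.005, 0.005]
contact_force: [-1.9, -13.8, -1.4]
gripper_width: 0.0006
```

```bash
python3 orb.py
```

```text
angle 153.9 r 0.055
t 27.35 p [0.5896 0.1972 0.0698] jawyaw 149.82 z [ 0.013 -0.004 -1.   ] F [ -1.9 -13.8  -1.4] M [-2.38  0.31 -0.24] w 0.0006 q [ 0.13  0.41  1.59 -0.01  1.13 -2.48]
```

Request:
{"method": "move_arm", "body": {"rows": "0.004 0.011 -0.003 0 0 0 0;0.006 0.010 -0.001 0.3 0 0 0;0.009 0.008 0 0.3 0 0 0;0.010 0.006 0 0.4 0 0 0;0.012 0.003 0 0.4 -0.4 0 0;0.012 0 0 0 -0.4 0 0;0.010 0 0 0 0 0 0"}}

```text
time: 28.05
position: [0.6405, 0.2324, 0.0658]
tcp_rot: [-0.501, 0.865, 0.0, -0.006]
contact_force: [-8.9, -1.0, 1.6]
gripper_width: 0.0004
```

```bash
python3 orb.py;  python3 - <<'E'
from h import *
im=snap('scene','s13'); cv2.imwrite('pics/s13c.png',cv2.resize(im[160:235,160:280,::-1],(800,500),interpolation=cv2.INTER_CUBIC))
E
```

```text
angle 88.5 r 0.0594
t 28.05 p [0.6405 0.2324 0.0658] jawyaw 150.12 z [-0.01  -0.005 -1.   ] F [-8.9 -1.   1.6] M [-0.14  1.37 -0.06] w 0.0004 q [ 0.17  0.57  1.37 -0.    1.21 -2.45]
```

View pics/s13c.png

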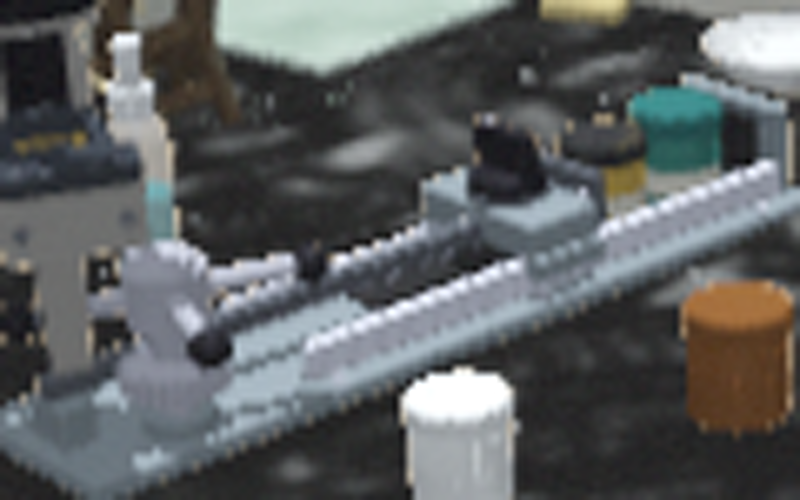

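Fourth stroke.

Request:
{"method": "move_arm", "body": {"rows": "-0.006 0.003 0 0.3 -0.5 0 0;0 0 0.03 0 0 0 0;0 0 0.04 0 0 0 0;-0.02 -0.022 0 0 0 0 0;-0.02 -0.022 0 0 0 0 0;-0.014 -0.022 0 0 0 0 0;0 -0.015 0 0 0 0 0;0 0 0 0 0 0 0"}}

```text
time: 28.9
position: [0.5826, 0.1619, 0.1458]
tcp_rot: [-0.504, 0.864, -0.002, 0.01]
contact_force: [0.2, 0.3, -0.7]
gripper_width: 0.0009
```

```bash
python3 orb.py; python3 - <<'E'
from h import *
snap('top','t13')
E
```

```text
angle 191.2 r 0.0575
t 28.9 p [0.5826 0.1619 0.1458] jawyaw 150.46 z [ 0.02   0.006 -1.   ] F [ 0.2  0.3 -0.7] M [ 0.1  -0.09 -0.02] w 0.0009 q [ 0.07  0.28  1.6   0.01  1.25 -2.56]
```

View pics/t13.png

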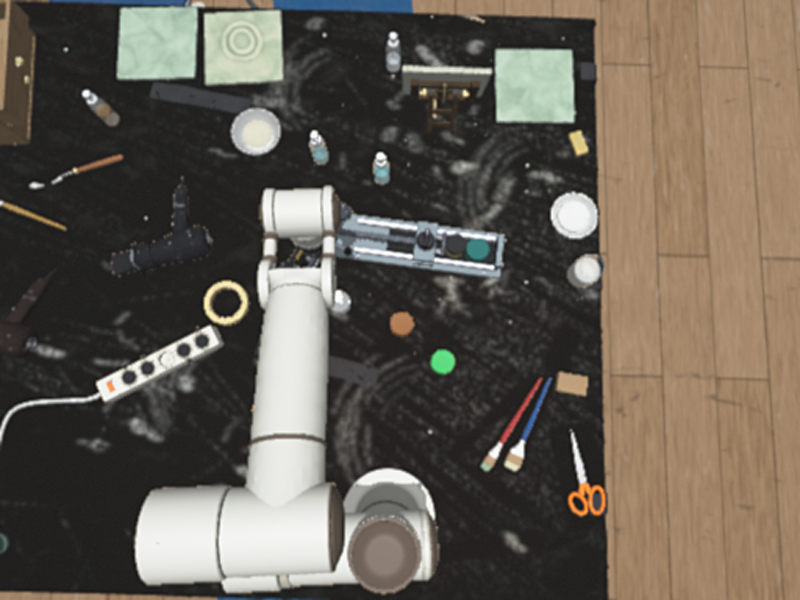

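Request:
{"method": "move_arm", "body": {"rows": "-0.003 -0.003 -0.025 0 0.9 0 0;-0.002 0 -0.025 0 0 0 0;-0.002 0 -0.02 0 0 0 0;-0.002 0 -0.008 0 0 0 0;0 0 0 0 0 0 0;0.001 0.010 0 0 0 0 0;0.001 0.011 0 0 0 0 0;0.003 0.012 0 0 0 0 0"}}

```text
time: 29.75
position: [0.5854, 0.1961, 0.0691]
tcp_rot: [-0.505, 0.863, -0.003, 0.007]
contact_force: [-1.6, -13.7, -2.2]
gripper_width: 0.0002
```

```bash
python3 orb.py
```

```text
angle 156.7 r 0.0583
t 29.75 p [0.5854 0.1961 0.0691] jawyaw 150.6 z [ 0.015  0.003 -1.   ] F [ -1.6 -13.7  -2.2] M [-2.23  0.19 -0.24] w 0.0002 q [ 0.13  0.4   1.61  0.    1.12 -2.5 ]
```

Request:
{"method": "move_arm", "body": {"rows": "0.005 0.011 -0.003 0 0 0 0;0.006 0.010 0 0.3 0 0 0;0.009 0.008 0 0.3 0 0 0"}}

```text
time: 30.05
position: [0.6031, 0.2213, 0.0676]
tcp_rot: [-0.505, 0.863, -0.002, 0.002]
contact_force: [-6.0, -9.2, 2.1]
gripper_width: 0.0004
```

```bash
python3 orb.py;  python3 - <<'E'
from h import *
im=snap('scene','s14'); cv2.imwrite('pics/s14c.png',cv2.resize(im[160:210,200:280,::-1],(800,500),interpolation=cv2.INTER_CUBIC))
im=snap('top','t14'); cv2.imwrite('pics/t14c.png',cv2.resize(im[135:180,250:330,::-1],(800,450),interpolation=cv2.INTER_CUBIC))
E
```

```text
angle 126.6 r 0.0602
t 30.05 p [0.6031 0.2213 0.0676] jawyaw 150.72 z [ 0.006 -0.002 -1.   ] F [-6.  -9.2  2.1] M [-1.57  1.18 -0.18] w 0.0004 q [ 0.17  0.47  1.52 -0.    1.15 -2.46]
```

View pics/s14c.png

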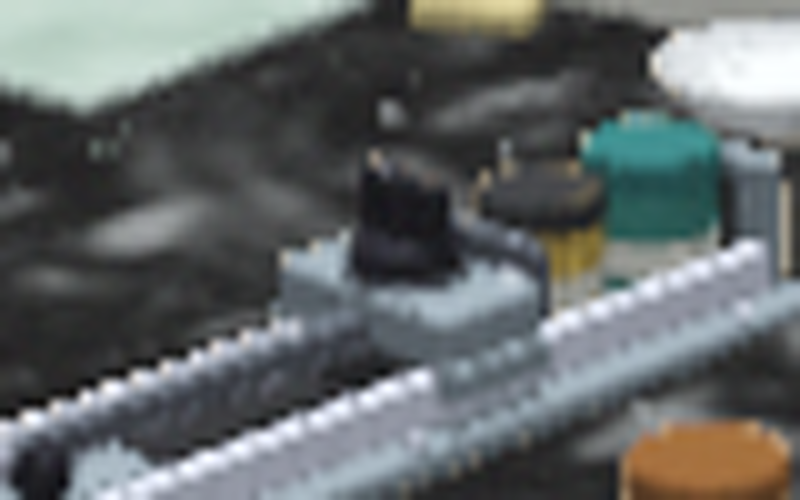

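View pics/t14c.png

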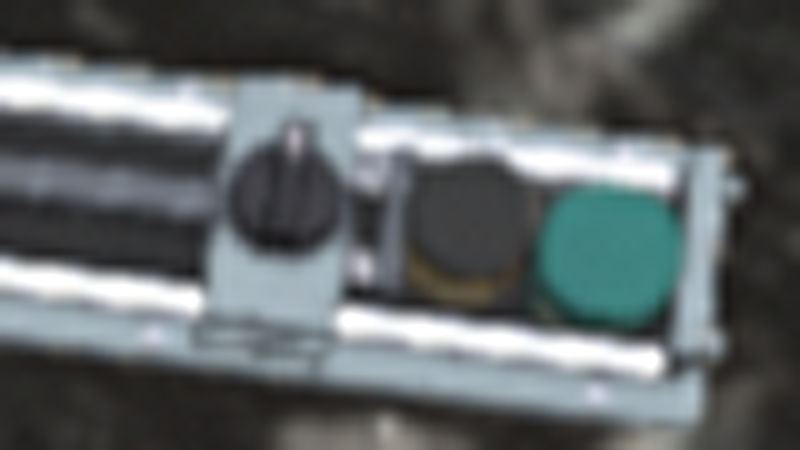

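Request:
{"method": "move_arm", "body": {"rows": "0.008 0.004 0 0.3 0 0 0;0.005 0.002 0 0 0 0 0"}}

```text
time: 30.35
position: [0.6118, 0.2273, 0.0672]
tcp_rot: [-0.506, 0.863, 0.001, -0.003]
contact_force: [-10.7, -6.7, 4.0]
gripper_width: 0.0003
```

```bash
python3 orb.py;  python3 - <<'E'
from h import *
im=snap('top','t15'); cv2.imwrite('pics/t15c.png',cv2.resize(im[135:180,250:330,::-1],(800,450),interpolation=cv2.INTER_CUBIC))
E
```

```text
angle 116.6 r 0.0607
t 30.35 p [0.6118 0.2273 0.0672] jawyaw 150.8 z [-0.007 -0.002 -1.   ] F [-10.7  -6.7   4. ] M [-1.15  1.55 -0.07] w 0.0003 q [ 0.17  0.5   1.47 -0.    1.18 -2.46]
```

View pics/t15c.png

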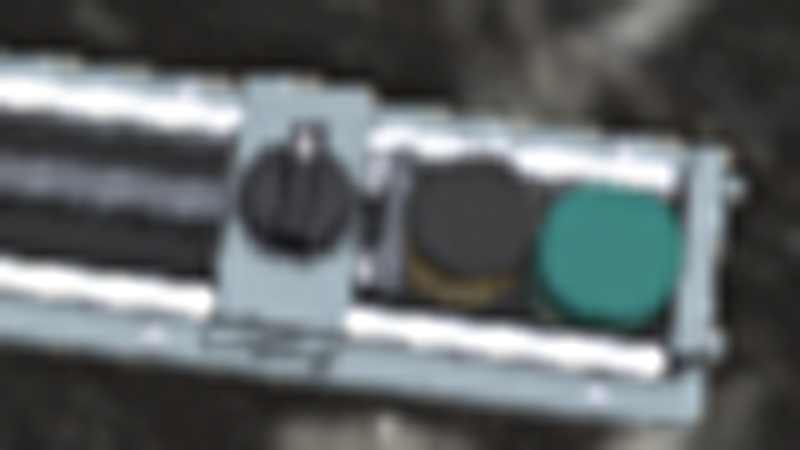

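Request:
{"method": "move_arm", "body": {"rows": "0.009 0.001 0 0 -0.4 0 0;0.007 0.001 0 0 0 0 0"}}

```text
time: 30.6
position: [0.6215, 0.2289, 0.067]
tcp_rot: [-0.507, 0.862, 0.001, -0.01]
contact_force: [-12.0, -5.9, 5.1]
gripper_width: 0.0005
```

```bash
python3 orb.py;  python3 - <<'E'
from h import *
im=snap('top','t16'); cv2.imwrite('pics/t16c.png',cv2.resize(im[135:180,250:330,::-1],(800,450),interpolation=cv2.INTER_CUBIC))
for n in('t2','t14','t15','t16'):
    pass
E
```

```text
angle 107.4 r 0.0586
t 30.6 p [0.6215 0.2289 0.067 ] jawyaw 150.88 z [-0.017 -0.009 -1.   ] F [-12.   -5.9   5.1] M [-1.07  1.98 -0.13] w 0.0005 q [ 0.17  0.53  1.43 -0.01  1.2  -2.46]
```

View pics/t16c.png

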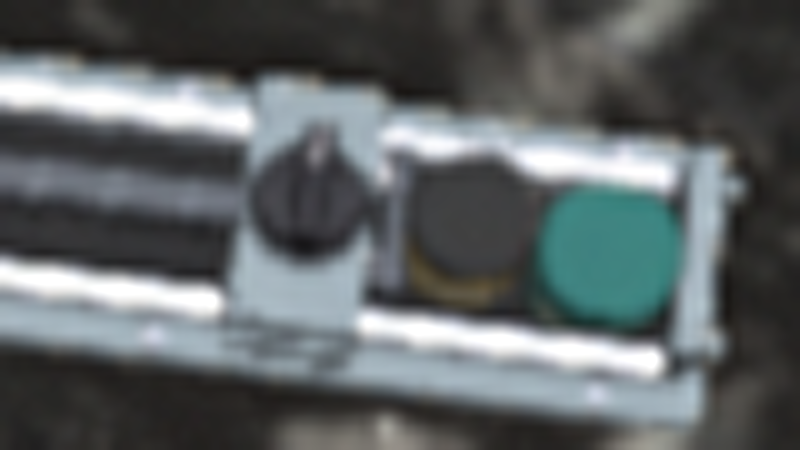

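```bash
python3 - <<'E'
from h import *
d=np.array([.1077,.9942]); out={}
for n,u0 in(('t8',239),('t14',279),('t15',280),('t16',281.5)):
    g=cv2.imread(f'pics/{n}_raw.png').max(2).astype(float)
    v0=149 if n=='t8' else 155
    w=np.clip(110-g[v0-9:v0+10,int(u0)-9:int(u0)+10],0,80)
    lab=(w>15).astype('uint8'); k,L,S,C=cv2.connectedComponentsWithStats(lab); i=L[9,9]; 
    m=(L==i)*w; Y,X=np.mgrid[0:19,0:19]; u=(m*X).sum()/m.sum()+int(u0)-9; v=(m*Y).sum()/m.sum()+v0-9
    p=ray('top',u,v,.075); out[n]=p[:2]@d; print(n,round(u,2),round(v,2),S[i][4],p.round(4))
print({k:round(float(out['t8']-o)*1000,1) for k,o in out.items()})
E
```

```text
t8 238.09 149.69 129 [0.651  0.0553 0.075 ]
t14 279.02 155.27 126 [ 0.6343 -0.0959  0.075 ]
t15 279.98 155.29 120 [ 0.6343 -0.0995  0.075 ]
t16 280.22 155.08 118 [ 0.6351 -0.1003  0.075 ]
{'t8': 0.0, 't14': 152.1, 't15': 155.6, 't16': 156.4}
```

```bash
python3 - <<'E'
from h import *
for n,u,v in(('t14',285,197),('t15',295,199),('t16',308,202)): print(n,ray('top',250+u/10-.5,135+v/10-.5,.068))
print('initial',ray('top',239,149,.068))
E
```

```text
t14 [ 0.6400844 -0.0924452  0.068    ]
t15 [ 0.63943278 -0.09615801  0.068     ]
t16 [ 0.63843362 -0.10098677  0.068     ]
initial [0.6556243  0.05234637 0.068     ]
```

Request:
{"method": "move_arm", "body": {"rows": "-0.006 0.003 0 0 0 0 0;0 0 0.03 0 0 0 0;0 0 0.04 0 0 0 0;0 0 0.03 0.5 -0.8 0 0.4;0 0 0 0 0 0 0.4"}}

```text
time: 31.15
position: [0.6156, 0.2383, 0.1736]
tcp_rot: [-0.508, 0.861, 0.001, 0.002]
contact_force: [0.5, -0.3, 1.0]
gripper_width: 0.0141
```

```bash
python3 orb.py;  python3 - <<'E'
from h import *
im=snap('top','t17'); cv2.imwrite('pics/t17c.png',cv2.resize(im[135:180,250:330,::-1],(800,450),interpolation=cv2.INTER_CUBIC))
im=snap('scene','s17'); cv2.imwrite('pics/s17c.png',cv2.resize(im[160:210,200:280,::-1],(800,500),interpolation=cv2.INTER_CUBIC))
E
```

```text
angle 109.7 r 0.0694
t 31.15 p [0.6156 0.2383 0.1736] jawyaw 151.05 z [ 0.002  0.004 -1.   ] F [ 0.5 -0.3  1. ] M [ 0.11 -0.09  0.  ] w 0.0141 q [ 0.19  0.4   1.38  0.    1.35 -2.45]
```

View pics/t17c.png

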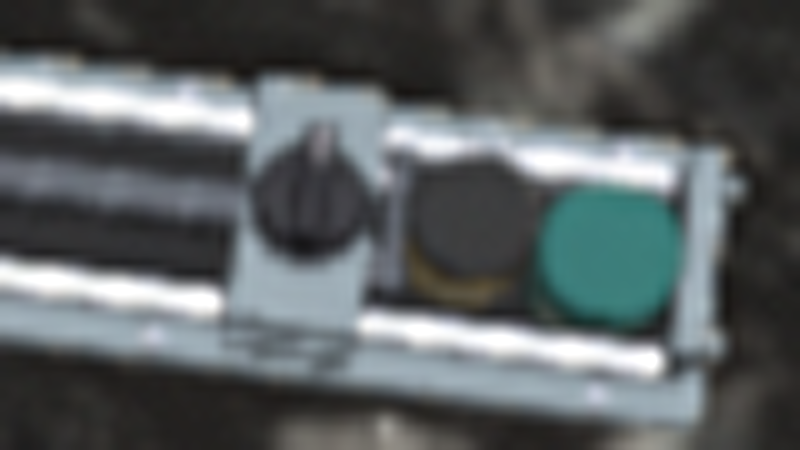

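View pics/s17c.png

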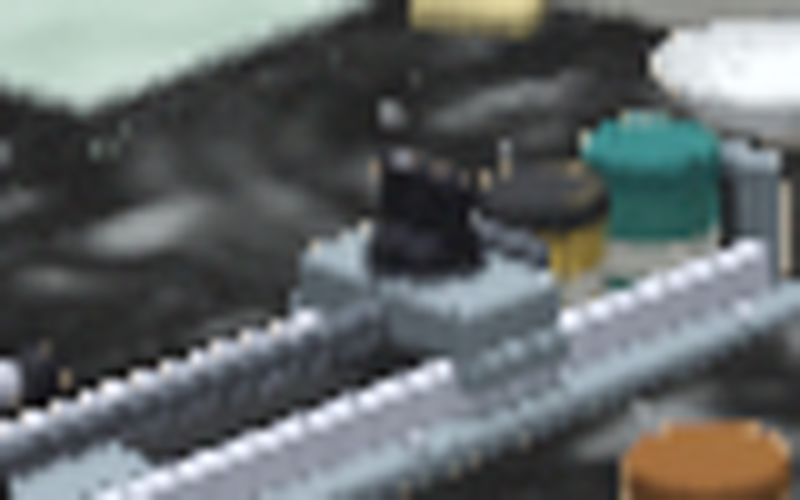

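Request:
{"method": "move_arm", "body": {"rows": "0.003 -0.037 0 0 0 -7.4 0.4;0.003 -0.037 0 0 0 -7.4 0.4;0.003 -0.037 0 0 0 -7.4 0.4;0.003 -0.037 0 0 0 -7.4 0.4;0.003 -0.037 0 0 0 -7.4 0.4;0.003 -0.037 0 0 0 -7.4 0.4;0.003 -0.037 0 0 0 -7.4 0.4;0.003 -0.037 0 0 0 -7.4 0.4"}}

```text
time: 32.05
position: [0.628, -0.0591, 0.1508]
tcp_rot: [-0.001, 1.0, 0.01, -0.011]
contact_force: [0.7, -0.4, -0.2]
gripper_width: 0.0372
```

Request:
{"method": "move_arm", "body": {"rows": "0 -0.025 0 0 0 -5 0.4;0 0 0 0 0 0 0.4"}}

```text
time: 32.25
position: [0.626, -0.0886, 0.1461]
tcp_rot: [0.048, 0.999, 0.011, -0.013]
contact_force: [0.9, 1.1, -0.5]
gripper_width: 0.0366
```

```bash
python3 orb.py
```

```text
angle 267.2 r 0.262
t 32.25 p [ 0.626  -0.0886  0.1461] jawyaw 84.43 z [-0.025  0.023 -0.999] F [ 0.9  1.1 -0.5] M [ 0.06 -0.1  -0.03] w 0.0366 q [-0.34  0.38  1.47  0.01  1.33 -1.82]
```

Request:
{"method": "move_arm", "body": {"rows": "0.010 -0.012 0 -1.3 -1.4 -0.5 0.4;0 0 0 0 0 0 0.4;0 0 -0.02 0 0 0 0.4;0 0 -0.02 0 0 0 0.4;0 0 0 0 0 0 0.4"}}

```text
time: 32.75
position: [0.6359, -0.0957, 0.1011]
tcp_rot: [0.049, 0.999, 0.001, -0.002]
contact_force: [-0.8, -0.0, -0.8]
gripper_width: 0.0365
```

```bash
python3 orb.py
```

```text
angle 269.3 r 0.2687
t 32.75 p [ 0.6359 -0.0957  0.1011] jawyaw 84.43 z [-0.003  0.002 -1.   ] F [-0.8 -0.  -0.8] M [ 0.05 -0.16  0.  ] w 0.0365 q [-0.34  0.43  1.49  0.    1.22 -1.81]
```

Request:
{"method": "move_arm", "body": {"rows": "0 -0.004 0 0 0 -0.6 0.4;0 0 0 0 0 0 0.4"}}

```text
time: 32.95
position: [0.6364, -0.0981, 0.1019]
tcp_rot: [0.053, 0.999, 0.001, -0.001]
contact_force: [-0.1, -0.4, 0.3]
gripper_width: 0.0368
```

```bash
python3 orb.py; python3 - <<'E'
from h import *
im=snap('scene','s18'); cv2.imwrite('pics/s18c.png',cv2.resize(im[160:210,200:280,::-1],(800,500),interpolation=cv2.INTER_CUBIC))
E
```

```text
angle 269.4 r 0.2711
t 32.95 p [ 0.6364 -0.0981  0.1019] jawyaw 83.97 z [-0.003  0.002 -1.   ] F [-0.1 -0.4  0.3] M [ 0.07 -0.2   0.02] w 0.0368 q [-0.34  0.44  1.49  0.    1.22 -1.81]
```

View pics/s18c.png

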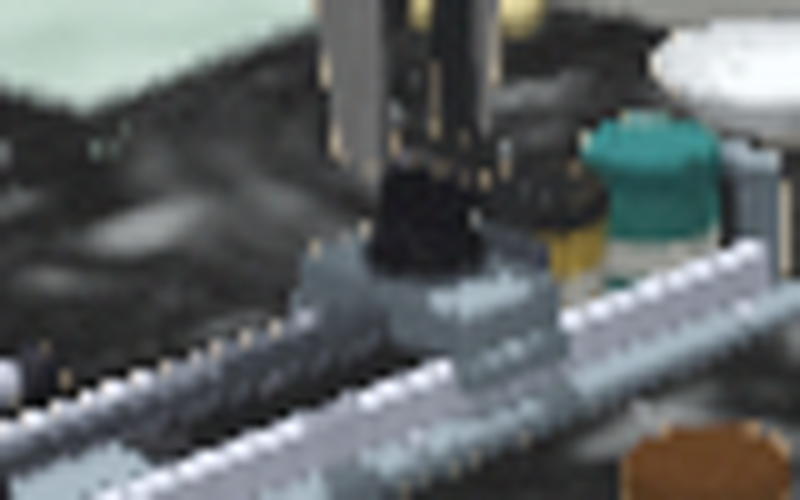

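Straddles the bar well. Descend to z ≈ 0.075 and close.

Request:
{"method": "move_arm", "body": {"rows": "0 -0.002 -0.015 0 0 0 0.4;0 0 -0.008 0 0 0 0.4;0 0 0 0 0 0 0.4;0 0 0 0 0 0 0.4"}}

```text
time: 33.4
position: [0.6377, -0.1003, 0.0791]
tcp_rot: [0.052, 0.999, 0.0, 0.0]
contact_force: [-0.1, 0.0, 0.6]
gripper_width: 0.0365
```

```bash
python3 orb.py
```

```text
angle 269.7 r 0.2733
t 33.4 p [ 0.6377 -0.1003  0.0791] jawyaw 83.99 z [ 0.001  0.001 -1.   ] F [-0.1  0.   0.6] M [ 0.05 -0.17 -0.03] w 0.0365 q [-0.34  0.46  1.5   0.    1.18 -1.81]
```

Request:
{"method": "move_arm", "body": {"rows": "0 0 -0.004 0 0 -1 0.4;0 0 0 0 0 0 0;0 0 0 0 0 0 0;0 0 0 0 0 0 0;0 0 0 0 0 0 0;0 0 0 0 0 0 0;0 0 0 0 0 0 0"}}

```text
time: 34.1
position: [0.6377, -0.1018, 0.0751]
tcp_rot: [0.062, 0.998, -0.0, 0.001]
contact_force: [-0.2, -1.2, -0.8]
gripper_width: 0.0118
```

```bash
python3 orb.py
```

```text
angle 269.7 r 0.2748
t 34.1 p [ 0.6377 -0.1018  0.0751] jawyaw 82.85 z [ 0.001 -0.001 -1.   ] F [-0.2 -1.2 -0.8] M [-0.15 -0.06 -0.04] w 0.0118 q [-0.34  0.47  1.5  -0.    1.17 -1.79]
```

Gripped. Turn clockwise ~86°.

Request:
{"method": "move_arm", "body": {"rows": "0 0 0 0 0 -8 0;0 0 0 0 0 -8 0;0 0 0 0 0 -8 0;0 0 0 0 0 -8 0;0 0 0 0 0 -8 0;0 0 0 0 0 -8 0"}}

```text
time: 34.7
position: [0.6377, -0.1017, 0.0751]
tcp_rot: [0.476, 0.88, -0.001, 0.0]
contact_force: [-0.9, -0.4, -1.0]
gripper_width: 0.0117
```

```bash
python3 orb.py
```

```text
angle 269.7 r 0.2747
t 34.7 p [ 0.6377 -0.1017  0.0751] jawyaw 33.18 z [-0.    -0.002 -1.   ] F [-0.9 -0.4 -1. ] M [-0.27 -0.1   0.13] w 0.0117 q [-0.34  0.47  1.5  -0.    1.17 -0.92]
```

Request:
{"method": "move_arm", "body": {"rows": "0 0 0 0 0 -8 0;0 0 0 0 0 -8 0;0 0 0 0 0 -8 0;0 0 0 0 0 -8 0;0 0 0 0 0 -4 0;0 0 0 0 0 -2 0;0 0 0 0 0 0 0"}}

```text
time: 35.4
position: [0.6377, -0.1018, 0.0752]
tcp_rot: [0.744, 0.668, -0.002, 0.001]
contact_force: [0.3, -1.1, -1.4]
gripper_width: 0.0119
```

```bash
python3 orb.py
```

```text
angle 269.7 r 0.2748
t 35.4 p [ 0.6377 -0.1018  0.0752] jawyaw -6.15 z [-0.002 -0.004 -1.   ] F [ 0.3 -1.1 -1.4] M [-0.29 -0.07  0.72] w 0.0119 q [-0.34  0.47  1.5  -0.    1.18 -0.23]
```

Request:
{"method": "move_arm", "body": {"rows": "0 0 0 0 0 2 0;0 0 0 0 0 0 0.4;0 0 0 0 0 0 0.4;0 0 0 0 0 0 0.4;0 0 0.03 0 0 0 0.4;0 0 0.04 0 0 0 0.4;0 0 0.04 0 0 0 0.4;-0.03 0 0.03 0 0 0 0.4"}}

```text
time: 36.2
position: [0.6046, -0.0987, 0.2131]
tcp_rot: [0.732, 0.681, -0.003, -0.005]
contact_force: [-0.1, 0.1, 0.7]
gripper_width: 0.0366
```

Request:
{"method": "move_arm", "body": {"rows": "-0.03 0.04 0.01 0 0 0 0.4;-0.03 0.04 0 0 0 0 0.4;-0.03 0.04 0 0 0 0 0.4;-0.03 0.04 0 0 0 0 0.4;-0.02 0.04 0 0 0 0 0.4;0 0.03 0 0 0 0 0.4;0 0 0 0 0 0 0.4;0 0 0 0 0 0 0.4"}}

```text
time: 37.0
position: [0.4607, 0.136, 0.233]
tcp_rot: [0.734, 0.679, 0.003, 0.001]
contact_force: [0.1, 0.2, -0.7]
gripper_width: 0.0365
```

```bash
python3 orb.py; python3 - <<'E'
from h import *
im=snap('top','t19'); cv2.imwrite('pics/t19c.png',cv2.resize(im[135:180,250:330,::-1],(800,450),interpolation=cv2.INTER_CUBIC))
im=snap('scene','s19'); cv2.imwrite('pics/s19c.png',cv2.resize(im[160:210,200:280,::-1],(800,500),interpolation=cv2.INTER_CUBIC))
E
```

```text
angle 191.7 r 0.1821
t 37.0 p [0.4607 0.136  0.233 ] jawyaw -4.42 z [ 0.006  0.002 -1.   ] F [ 0.1  0.2 -0.7] M [-0.08 -0.03 -0.02] w 0.0365 q [ 0.03 -0.11  1.83  0.    1.41  0.11]
```

View pics/t19c.png

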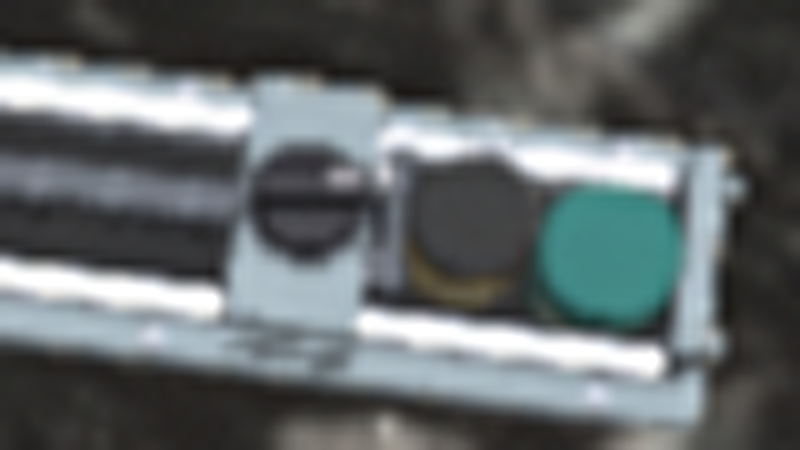

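View pics/s19c.png

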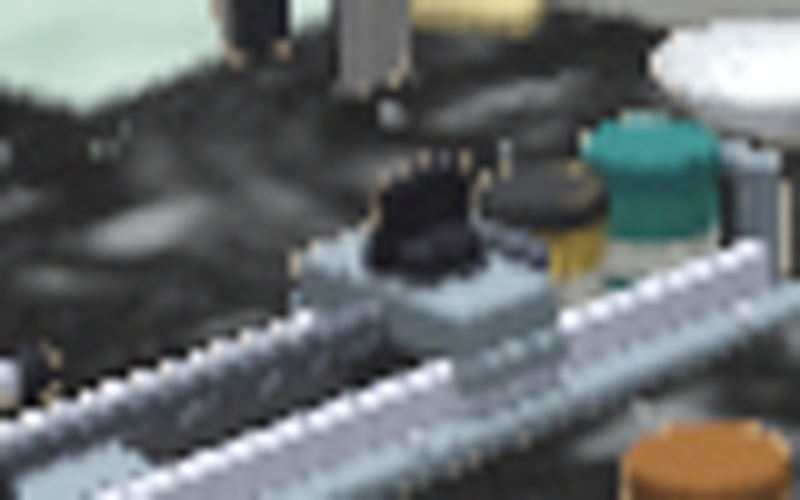

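View pics/t19.png

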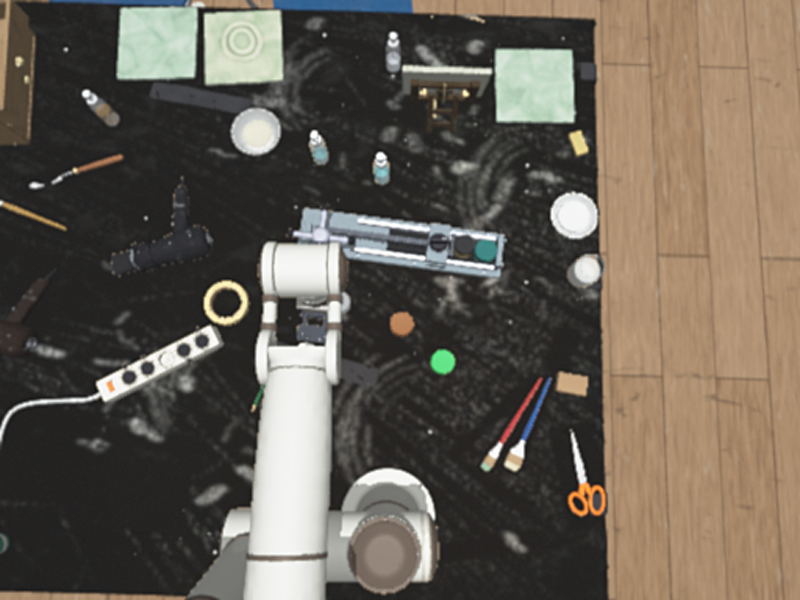

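```bash
python3 -c "
from workcell import arm
print(arm.hand_in())"
```

```text
the job is handed in; nothing more can be done
None
```

The paint shaker is loaded, closed up and clamped, and I handed the job in at about 37 s. No verdict came back.

**What I did**
- I turned the clamp knob about 84° anticlockwise to free it.
- Only two of the four pots were there: the teal one (pot_c) and the yellow one with the dark lid (pot_d). I stood both upright between the rails.
- I pushed four successive capstan spokes clockwise until both pots were against the stop and the sprung pad was well in.
- I turned the clamp back clockwise about 89°, until it pushed back hard (about 0.7 N m, its end stop).

**Last checks**
- **Pots:** both look upright in the row, and neither moved while I clamped the knob.
- **Pad:** I have no direct reading. The knob's grip positions give about 154 mm of carriage travel, which puts the pad about 11–12 mm in, close to its limit. The gap between carriage and pad also looks almost closed in the top picture.
- **Clamp:** the knob's bar is back in its starting (tight) position.
- **Bystanders:** the jar, the tape, the sanding block and the look-alike pots that I could see are where they were. The arm hid one of the white pots in the last picture; in the earlier views it had not moved.
- **Robot:** the arm is clear of everything.

**Measurements that disagreed:** the camera's estimate of the row's centre line was about 3 mm off what I found by touch, and its reading of the placed teal pot was about 6 mm off the tool's position. I went by touch, and both pots went in between the rails without any side force.

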